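# Clear down the forming die: unload, gauge the gap, put the setting kit away

### The job

Lift the formed bracket out of the open die and lay it flat, right way up, in the red tray; then take the gauge blade from its orange-labelled holder, push it down into the gap in the die that the bracket's ear had covered until its shoulder rests on the die, let it rest there a moment, and put it back fully home in its holder. Return every setting block lying on the bench, upright, to the pocket with the label of its own colour, at any time. Do not drop the bracket or the gauge, and leave the casting, oil can and wrench alone.

Things in the scene. Friction and masses are not known exactly. Their poses are not given: they have to be found in the camera images.
- die: Forming die, fixed: steel block 180 x 110 x 60 mm (x, y, z). Origin: centre of its underside, on the bench; x along its length. Its flat top face is 60 mm above the bench. It has one open cavity and, towards its +x end, one check gap.
- die_cavity (a point): Centre of the cavity floor, 40 mm above the bench, at (-30, 0, 40) mm in the die's frame. The cavity is 98 x 58 mm (x, y), 20 mm deep, open at the top.
- die_gap (a point): Centre of the mouth of the check gap, level with the die's top face, at (55, 0, 60) mm in the die's frame; axes as the die. The gap is a straight-sided upright slot 10 mm wide along x, 44 mm long along y and 50 mm deep. While the bracket lies in the die, its ear covers the gap.
- bracket: Formed brass-coloured bracket, 280 g, loose in the die cavity at first, x along the die's x, 4 mm play. U-channel open at the top: bottom plate 90 x 50 x 4 mm (x, y, z), side walls 4 mm thick along x, outsides 50 mm apart, tops at z = 52 mm (32 mm above the die's top). A flat ear 44 mm wide at its +x end reaches to x = 100 mm, z = 21 to 26 mm. Origin: centre of the bottom plate's underside, z up.
- bracket_grip (a point): Point to grip the bracket, near its centre of mass, at (15, 0, 45) mm in its frame: fingers on the outsides of both side walls, closing along its y (50 mm).
- tray: Red plastic parts tray, fixed, empty: outside 200 x 130 x 30 mm (x, y, z), walls and floor 4 mm thick. Origin: centre of its underside, on the bench.
- gauge: Gauge blade, 150 g, standing upright in its holder at the start: steel blade 6 mm thick (x), 36 mm wide (y), 40 mm long (z), lower edge rounded, under an orange handle block 26 x 50 x 50 mm (x, y, z). The underside of the handle is the gauge's shoulder. Origin: bottom centre of the blade, z up along the handle; handle from z = 40 to 90 mm. Grip the handle across its 26 mm, closing along x.
- gauge_shoulder (a point): Centre of the shoulder (underside of the handle), at (0, 0, 40) mm in the gauge's frame.
- holder: Storage slot of the gauge, fixed: grey block 70 x 90 x 55 mm (x, y, z) with orange label strips on top. Origin: centre of its underside, on the bench.
- holder_slot (a point): Centre of the mouth of the holder's slot, on its top, 55 mm above the bench; axes as the holder. Slot 10 mm wide along x, 44 mm long along y, open down to the bench (55 mm).
- rack: Grey rack plate, fixed, 155 x 340 x 6 mm (x, y, z), carrying the four pockets side by side along its y, 80 mm apart. Origin: centre of its underside, on the bench.
- casting: Bystander: aluminium casting 130 x 100 x 80 mm, 2 kg, loose. Origin: centre of its underside. Leave alone.
- oil_can: Bystander: blue and yellow can, 60 mm diameter, 130 mm high, standing loose. Origin: centre of its underside. Leave alone.
- wrench: Bystander: open-ended wrench 180 mm long lying flat along its x. Leave alone.
- block_blue: Blue setting block, 300 g, loose, upright on the bench; may be absent. Dark steel foot 80 x 40 x 18 mm (x, y, z) with a blue riser 46 x 28 mm (x, y) centred on it, top at z = 50 mm. Origin: centre of its underside, z up. Grip the riser across its 28 mm, closing along y, fingertips above the foot. Two ways round are the same.
- pocket_blue: Blue block's storage pocket, fixed on the rack plate: black open box, outside 100 x 60 x 14 mm (x, y, z), inside 90 x 50 mm, floor and walls 5 mm thick, with a blue label tab at its +x end. Origin: centre of its underside, 6 mm above the bench; a block lying in it has its underside 5 mm above this origin. Which pocket stands where in the rack varies.
- block_green: Green setting block, 300 g, loose, upright on the bench; may be absent. Dark steel foot 80 x 40 x 18 mm (x, y, z) with a green riser 46 x 28 mm (x, y) centred on it, top at z = 54 mm. Origin: centre of its underside, z up. Grip the riser across its 28 mm, closing along y, fingertips above the foot. Two ways round are the same.
- pocket_green: Green block's storage pocket, fixed on the rack plate: black open box, outside 100 x 60 x 14 mm (x, y, z), inside 90 x 50 mm, floor and walls 5 mm thick, with a green label tab at its +x end. Origin: centre of its underside, 6 mm above the bench; a block lying in it has its underside 5 mm above this origin. Which pocket stands where in the rack varies.
- block_yellow: Yellow setting block, 300 g, loose, upright on the bench; may be absent. Dark steel foot 80 x 40 x 18 mm (x, y, z) with a yellow riser 46 x 28 mm (x, y) centred on it, top at z = 58 mm. Origin: centre of its underside, z up. Grip the riser across its 28 mm, closing along y, fingertips above the foot. Two ways round are the same.
- pocket_yellow: Yellow block's storage pocket, fixed on the rack plate: black open box, outside 100 x 60 x 14 mm (x, y, z), inside 90 x 50 mm, floor and walls 5 mm thick, with a yellow label tab at its +x end. Origin: centre of its underside, 6 mm above the bench; a block lying in it has its underside 5 mm above this origin. Which pocket stands where in the rack varies.
- block_white: White setting block, 300 g, loose, upright on the bench; may be absent. Dark steel foot 80 x 40 x 18 mm (x, y, z) with a white riser 46 x 28 mm (x, y) centred on it, top at z = 62 mm. Origin: centre of its underside, z up. Grip the riser across its 28 mm, closing along y, fingertips above the foot. Two ways round are the same.
- pocket_white: White block's storage pocket, fixed on the rack plate: black open box, outside 100 x 60 x 14 mm (x, y, z), inside 90 x 50 mm, floor and walls 5 mm thick, with a white label tab at its +x end. Origin: centre of its underside, 6 mm above the bench; a block lying in it has its underside 5 mm above this origin. Which pocket stands where in the rack varies.
Things that resemble listed ones, but are neither listed nor needed, are in the scene too. Several things have the shape of the bracket; the one meant has the colours described above. What is meant by the gauge is not turquoise, and is the larger of those in its own colour.

How it is judged (in metres and radians):
On the way, in this order (a step that is already met when the one before it is completed fails the run):
1. the bracket lies flat in the red tray, let go (x of bracket in the frame of tray between -0.1 and 0.1 m and y of bracket in the frame of tray between -0.065 and 0.065 m and z of bracket in the frame of tray between -0.002 and 0.009 m and angle between bracket's own z axis and vertical below 0.1 rad and contact force between the fingers and bracket below 0.1 N), for 0.2 s.
2. the gauge blade stands in the die's gap, shoulder on the die's top face (within 4 mm) (horizontal distance between gauge_shoulder and die_gap below 0.007 m and z of gauge_shoulder in the frame of die_gap between -0.004 and 0.004 m and angle between the z axis of gauge and the z axis of die_gap, either way round below 0.08 rad and angle between the y axis of gauge and the y axis of die_gap, either way round below 0.3 rad), for 0.3 s.
3. the gauge blade is back in its holder, shoulder on the holder's top (within 4 mm), let go (horizontal distance between gauge_shoulder and holder_slot below 0.007 m and z of gauge_shoulder in the frame of holder_slot between -0.004 and 0.004 m and angle between the z axis of gauge and the z axis of holder_slot, either way round below 0.08 rad and angle between the y axis of gauge and the y axis of holder_slot, either way round below 0.3 rad and contact force between the fingers and gauge below 0.1 N), for 0.2 s.
At the end, for the whole second after the job is handed in: The bracket lies flat and right way up on the floor of the red tray; the gauge stands in its holder with its shoulder within 4 mm of the holder's top; every setting block present lies upright on the floor of the pocket of its own colour, long side along the pocket; all at rest and released (x of bracket in the frame of tray between -0.1 and 0.1 m and y of bracket in the frame of tray between -0.065 and 0.065 m and z of bracket in the frame of tray between -0.002 and 0.009 m and angle between each of bracket, block_blue, block_green, block_yellow, block_white's own z axis and vertical below 0.1 rad and horizontal distance between gauge_shoulder and holder_slot below 0.007 m and z of gauge_shoulder in the frame of holder_slot between -0.004 and 0.004 m and angle between the z axis of gauge and the z axis of holder_slot, either way round below 0.08 rad and angle between the y axis of gauge and the y axis of holder_slot, either way round below 0.3 rad and linear speed of each of bracket, gauge, block_blue, block_green, block_yellow, block_white below 0.02 m/s and horizontal distance between block_blue and pocket_blue below 0.012 m and z of block_blue in the frame of pocket_blue between 0 and 0.008 m and angle between the x axis of block_blue and the x axis of pocket_blue, either way round below 0.25 rad and horizontal distance between block_green and pocket_green below 0.012 m and z of block_green in the frame of pocket_green between 0 and 0.008 m and angle between the x axis of block_green and the x axis of pocket_green, either way round below 0.25 rad and horizontal distance between block_yellow and pocket_yellow below 0.012 m and z of block_yellow in the frame of pocket_yellow between 0 and 0.008 m and angle between the x axis of block_yellow and the x axis of pocket_yellow, either way round below 0.25 rad and horizontal distance between block_white and pocket_white below 0.012 m and z of block_white in the frame of pocket_white between 0 and 0.008 m and angle between the x axis of block_white and the x axis of pocket_white, either way round below 0.25 rad); the robot touches nothing.
It fails at once if the bracket is dropped (falls freely, untouched by the fingers, from more than about 30 mm) (contact force between the fingers and bracket below 0.1 N and linear speed of bracket above 0.75 m/s).
It fails at once if the gauge is dropped (falls freely, untouched by the fingers, from more than about 30 mm) (contact force between the fingers and gauge below 0.1 N and linear speed of gauge above 0.75 m/s).
It fails at once if the casting is pushed more than 40 mm (distance of casting from where it was at the start of the episode above 0.04 m).
It fails at once if the oil can is pushed more than 40 mm (distance of oil_can from where it was at the start of the episode above 0.04 m).
It fails at once if the wrench is pushed more than 40 mm (distance of wrench from where it was at the start of the episode above 0.04 m).
Of block_blue, block_green, block_yellow, block_white only 3 to 4 are there at a start; the rules pass over those that are not, and their reading is None.
At some moment in a run one of block_blue, block_green, block_yellow, block_white may be knocked a few centimetres aside while the robot is not near it.
It also fails if it takes over 192 s, if anything falls off the work surface, if the arm or the gripper's body presses on something with over 40 N, if the wrist force passes 120 N, or if a joint passes its speed limit or range.

### The arm

A 6-joint arm with a two-finger parallel gripper is mounted at the origin on the work surface. World frame = base frame: x ahead of the robot, y to its left, z up, the work surface at z = 0. Lengths are in m, angles in degrees, forces in N, time in s.
With the tool pointing down it reaches from about 0.375 to 0.825 m from the base axis. Payload 5.5 kg.
Tool frame: the origin (TCP) lies midway between the tips of the shut fingers; the grasp point (between the pads) lies 19 mm behind it; z points along the fingers, y is the line along which they close (so a half turn about z gives the same grasp; the last joint's range is limited). The gripper opens to 85 mm and grips with 20 to 120 N. Pads are 22 mm wide; open, the fingers measure 114 mm over their backs; the gripper's body (76 mm by 85 mm) begins 54 mm behind the grasp point. The pads swing forward as they close: fully open they stand 13 mm farther back than shut.
Start: joints at [67.38, 17.962, -2.699, 69.339, 0, 90], TCP at [0.231, 0.554, 0.231] pointing down, gripper open.
Joint ranges: [-152.73, 152.73], [-39.44, 99.34], [-58.76, 71.6], [-118.89, 123.64], [-81.53, 83.1], [-180, 180]. Speed limits (degrees/s): [136.94, 136.94, 172.46, 180, 180, 180].

### API

Orientations are given as [roll, pitch, yaw] about the fixed x, y, z axes, in that order (R = Rz(yaw) Ry(pitch) Rx(roll)).
In Python, from cell import ctrl gives the robot as it stands. The module is installed in compiled form; this text tells all that it offers.
- The arm moves only by the tool send_rows, never from a script. Its argument "targets" is a list of rows, each a list of 2 entries, a list of its own where there are three numbers: the shift along the tool's x, y, z scaled (see below), then the turn, a rotation vector about the tool's x, y, z scaled (see below). A call has 1 to 8 rows; each row shifts and turns the commanded pose from where the row before left it, along the tool's axes as they then stand; what a row does not reach is not made up. The controller multiplies each number of a shift by 25 mm and each number of a turn by 45 degrees. A row lasts 1/12 s, in which the tool goes at most 41.7 mm and 7.16 degrees, less where a joint would pass 70% of its speed; a pose out of reach is approached as far as the arm can. A call with a number of a shift or a turn outside -1 to 1 is refused whole. A call with a gripper value outside its range is refused whole. "fingers" is the opening, from -1 (shut) to 1 (fully open), set as the call begins (left out, the last holds). The fingers move at their own pace and stop on an object; "newtons" is the grip in N (left out, the last holds). Time passes only in rows, so rows that do not move let the fingers close. It gives the time, the measured TCP pose, the force, the opening and the grip force at its end, in the units of the state.
- ctrl.get_state(): the state, without advancing time (a new reading comes with each control period).
- ctrl.snapshot(name): name is "scene" or "top" or "wrist"; returns a dict with "image" (480x640x3 uint8, red, green, blue), "z_map" (480x640 float32, m along the optical axis (not along the pixel's ray), 0 where there is no reading), "fovy" (degrees; the focal length in pixels is half the picture's height over the tangent of half this angle, whatever the lens; pixels are square), "cx", "cy" (the principal point, pixels), "camera_from_world" (4x4, takes a point from world to camera coordinates). Camera axes: x right, y up, looking along -z (the intrinsics and any distortion apply to the point x, -y, -z); pixel columns grow to the right and rows downward; lengths in m; the calibration is good to about 2 mm. A picture is of the moment at which its call begins.
- ctrl.hand_in(): hands the job in; it is judged then, once.
Trained networks look in a picture, given as the dict that the camera call returned (one of the last four; its "shot" number tells which), for a name from the list of things; names that differ only in an ending like _2 or _b are one class to them, and where a whole thing is asked for, a point or a joint stands for the part that bears it (a point fixed in the world has none). Each returns a list of dicts, best first, with "p" (0 to 1); they miss things now and then, are a little off and sometimes report something else, mostly with a low value. They report only what shows in the picture. A call takes as long as a camera call. They do not tell look-alikes from the thing itself.
- ctrl.outline_of(picture, target): "pixels" (480x640 bool, what is visible of it) and "rect" ([left, top, width, height] in pixels, round what is visible of it).
The state is a dict: "time_s": time; "joint_positions": joint angles; "joint_velocities": joint speeds; "effort": joint torques, N m; "tcp_pos": TCP position; "orientation": TCP orientation; "contact_force": force on the tool from outside, world axes, zero at the start; "moment": the same for the moment, N m; "opening": finger opening in m; "finger_force": force on a finger pad.
Only numpy, scipy, OpenCV 4.12 (cv2) and the standard library are available. Lean on these libraries where they do the work, as an engineer would, in place of code of your own. Each camera call takes 0.05 s, during which the arm holds its last target. There are 200 camera calls.

## Working session

There is one attempt and no reset: what is moved stays moved. The work goes in short steps, Python scripts to look and compute and a tool call to move; the robot and the scene stay as the last step left them, time stands still between calls to the robot, and variables do not carry over. Pictures are saved under pics/ and viewed, at most 14 in all, crops included, and the job is handed in when it is done.

Besides the shell and the picture viewer there is one more tool, called after "Request:" as name(argument=value, ...) on one line, values as JSON. send_rows: Moves the arm, as the interface text tells. Its arguments: {"type":"object","properties":{"targets":{"type":"array","items":{"type":"array"}},"fingers":{"type":"number"},"newtons":{"type":"number"}},"required":["targets"]}

```bash
mkdir -p pics
cat > h.py <<'E'
import numpy as np, cv2
from cell import ctrl
def world(s,mask=None):
    z=s["z_map"];f=240/np.tan(np.radians(s["fovy"])/2)
    v,u=np.mgrid[0:480,0:640]
    P=np.stack([(u-s["cx"])*z/f,-(v-s["cy"])*z/f,-z,np.ones_like(z)],-1)
    W=P@np.linalg.inv(s["camera_from_world"]).T
    return W[...,:3]
def save(s,n): cv2.imwrite("pics/"+n,cv2.cvtColor(s["image"],cv2.COLOR_RGB2BGR))
E
python3 - <<'E'
from h import *
st=ctrl.get_state();print({k:np.round(v,3) for k,v in st.items()})
for n in("top","scene"):
    s=ctrl.snapshot(n);save(s,n+"0.png");np.savez(n+"0.npz",**{k:s[k] for k in s if k!="shot"})
    print({k:s[k] for k in s if k not in("image","z_map")}, (s["z_map"]>0).mean())
    W=world(s)
    for t in "die bracket tray gauge holder rack casting oil_can wrench block_blue block_green block_yellow block_white pocket_blue pocket_green pocket_yellow pocket_white".split():
        for r in ctrl.outline_of(s,t)[:4]:
            m=r["pixels"]&(s["z_map"]>0)
            print(n,t,round(r["p"],2),np.round(r["rect"]),np.round(np.median(W[m],0),3) if m.any() else "")
E
```

```text
{'time_s': np.float64(0.0), 'joint_positions': array([67.382, 18.004, -2.755, 69.34 , -0.   , 89.999]), 'joint_velocities': array([-0.082,  0.008, -0.004, -0.02 , -0.113,  0.023]), 'effort': array([ 2.0000e-03, -5.3959e+01,  3.3975e+01,  1.9000e-02, -0.0000e+00,
       -0.0000e+00]), 'tcp_pos': array([0.231, 0.553, 0.23 ]), 'orientation': array([-179.901,    0.   ,  157.383]), 'contact_force': array([-1.273,  0.166, -0.622]), 'moment': array([-0.007, -0.002, -0.063]), 'finger_force': np.float64(0.0), 'opening': np.float64(0.085)}
{'fovy': 50.12184768172824, 'cx': 314.8512094318341, 'cy': 246.2652698942835, 'camera_from_world': array([[-0.02052694, -0.99973527,  0.01039417, -0.00234067],
       [ 0.99155078, -0.0190248 ,  0.12831641, -0.57428935],
       [-0.1280847 ,  0.01294029,  0.99167881, -1.34208225],
       [ 0.        ,  0.        ,  0.        ,  1.        ]]), 'shot': 1} 0.9960319010416666
top die 0.98 [156. 257.  55.  75.] [0.457 0.312 0.059]
top die 0.43 [268. 195. 125.  57.] [ 0.612 -0.061  0.005]
top bracket 0.84 [220. 291.  59.  47.] [0.394 0.16  0.014]
top bracket 0.71 
[... 3060 characters left out ...]
9.] [ 0.588 -0.513  0.006]
scene block_blue 0.75 [340. 236.  36.  33.] [0.479 0.031 0.019]
scene block_green 0.63 [316. 227.  31.  23.] [ 0.495 -0.063  0.023]
scene block_green 0.39 [195. 186.  26.  52.] [ 0.747 -0.277  0.078]
scene block_yellow 0.35 [402. 294. 112.  71.] [0.495 0.377 0.049]
scene block_white 0.79 [308. 198.  31.  27.] [ 0.451 -0.18   0.024]
scene pocket_blue 0.77 [233. 224.  55.  27.] [ 0.645 -0.183  0.013]
scene pocket_green 0.62 [249. 237.  51.  30.] [ 0.648 -0.102  0.013]
scene pocket_yellow 0.57 [274. 270.  58.  34.] [0.653 0.056 0.013]
scene pocket_yellow 0.51 [341. 240.  34.  28.] [0.478 0.031 0.021]
scene pocket_white 0.66 [260. 256.  53.  28.] [ 0.649 -0.023  0.013]
```

Run:
```python
import cv2
i=cv2.imread("pics/top0.png")[160:350,80:560];cv2.imwrite("pics/t0c.png",cv2.resize(i[:,:240],None,fx=3.1,fy=3.1,interpolation=cv2.INTER_CUBIC))
cv2.imwrite("pics/t0d.png",cv2.resize(i[:,180:],None,fx=2.6,fy=2.6,interpolation=cv2.INTER_CUBIC))
i=cv2.imread("pics/scene0.png")[160:460,180:560];cv2.imwrite("pics/s0c.png",cv2.resize(i,None,fx=2,fy=2,interpolation=cv2.INTER_CUBIC))
```

```text
(no output)
```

View pics/t0c.png

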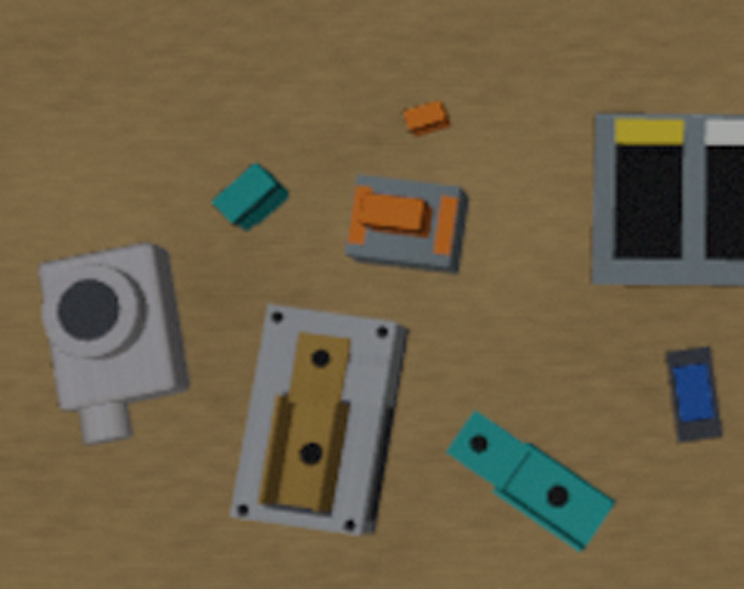

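View pics/t0d.png

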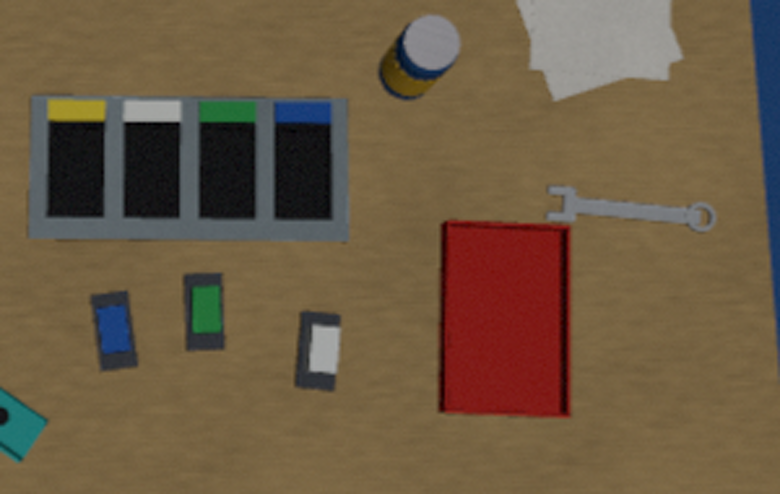

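View pics/s0c.png

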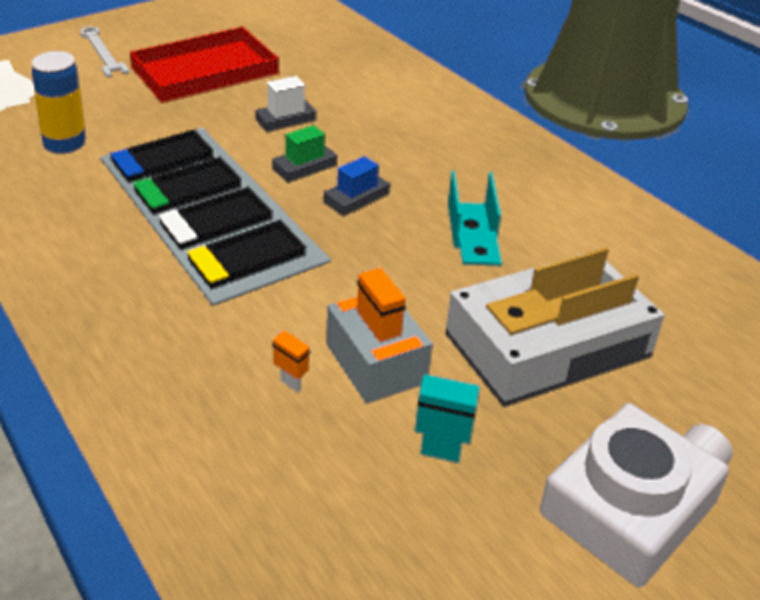

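```bash
cat >> h.py <<'E'
def rect(W,m):
    p=W[m][:,:2].astype(np.float32)*1000
    (c,s,a)=cv2.minAreaRect(p)
    if s[0]<s[1]: s=(s[1],s[0]);a+=90
    return np.round(c,1),np.round(s,1),round((a+90)%180-90,1)   # centre mm, long,short, yaw of long side
def comp(m):
    n,l,st,c=cv2.connectedComponentsWithStats(m.astype(np.uint8));return l==1+np.argmax(st[1:,4])
def near(W,x,y,r): return np.hypot(W[...,0]-x,W[...,1]-y)<r
def hsv(s): return cv2.cvtColor(s["image"],cv2.COLOR_RGB2HSV)
def plan(x,y,z,yaw):
    """turn number total, then shift in tool axes (mm) after that turn"""
    st=ctrl.get_state();y0=st["orientation"][2];d=(yaw-y0+180)%360-180
    e=(np.array([x,y,z])-st["tcp_pos"])*1000;c,s=np.cos(np.radians(yaw)),np.sin(np.radians(yaw))
    v=np.array([c*e[0]+s*e[1],s*e[0]-c*e[1],-e[2]])
    print("pos",np.round(st["tcp_pos"],4),np.round(st["orientation"],1),"turnz units",round(-d/45,3),"shift units",np.round(v/25,2),"j6",np.round(st["joint_positions"],0)[[0,5]])
E
python3 - <<'E'
from h import *
for n in("top0","scene0"):
    s=dict(np.load(n+".npz"));W=world(s);H=hsv(s);h,sa,v=H[...,0],H[...,1],H[...,2];z=W[...,2]
    print(n)
    bench=near(W,.35,-.2,.05);print("bench z",np.median(z[bench]))
    print("die",rect(W,comp(near(W,.46,.31,.13)&(z>.055)&(z<.0635))))
    print("bracket brass all",rect(W,comp(near(W,.46,.31,.13)&(h>12)&(h<28)&(sa>130)&(z>.03))))
    print("walls top",rect(W,near(W,.46,.31,.13)&(z>.085)))
    print("ear",rect(W,comp(near(W,.5,.31,.13)&(h>12)&(h<28)&(sa>130)&(z>.06)&(z<.072))), np.median(z[near(W,.52,.31,.02)]))
    print("holder top",rect(W,near(W,.605,.256,.08)&(z>.05)&(z<.06)))
    print("handle top",rect(W,near(W,.605,.256,.08)&(z>.098)))
    print("rack",rect(W,near(W,.62,-.06,.24)&(z>.003)&(z<.02)&(sa<60)))
    print("tray",rect(W,comp(near(W,.47,-.4,.15)&((h<6)|(h>174))&(sa>150)&(z>.02))))
    for nm,lo,hi,x,y in(("blue",100,125,.467,.02),("green",45,80,.484,-.07),):
        m=near(W,x,y,.05)&(h>lo)&(h<hi)&(sa>100);print(nm,rect(W,m&(z>.045)))
    for nm,x,y in(("blue",.467,.02),("green",.484,-.07),("white",.442,-.187)):
        m=near(W,x,y,.06);print(nm,"foot",rect(W,m&(z>.012)&(z<.022)),"riser",rect(W,m&(z>.045)),"all",rect(W,m&(z>.01)))
    for nm,lo,hi,x,y in(("blue",100,125,.69,-.183),("green",45,80,.69,-.1),("yel",20,34,.69,.056)):
        m=near(W,x,y,.05)&(h>lo)&(h<hi)&(sa>100);print(nm,"tab",rect(W,m))
s=ctrl.snapshot("wrist");save(s,"w0.png");print(np.round(np.linalg.inv(s["camera_from_world"]),3),s["fovy"],s["cx"],s["cy"])
E
```

```text
top0
bench z 0.00031178988582336586
die (array([450.5, 338.6]), array([180. , 111.8]), -9.4)
bracket brass all (array([448.6, 339.4]), array([143. ,  51.1]), -8.1)
walls top (array([421.5, 344. ]), array([86.8, 52. ]), -7.5)
ear (array([490.9, 333.5]), array([58.6, 43.9]), -9.9) 0.060281238237794854
holder top (array([590.7, 270.9]), array([126.5,  91.3]), -8.5)
handle top (array([618.5, 265.5]), array([50.1, 26.9]), 81.5)
rack (array([573.4, -85.3]), array([383.6, 327.1]), 89.4)
tray (array([ 471.8, -386.3]), array([199.1, 131.6]), -3.4)
blue (array([467. ,  19.7]), array([45.8, 27.5]), 7.2)
green (array([485.3, -75.6]), array([45.4, 27.1]), -1.6)
blue foot (array([466.9,  19.9]), array([79.6, 39.7]), 7.1) riser (array([467. ,  19.7]), array([45.8, 27.5]), 7.2) all (array([467. ,  19.9]), array([79.8, 39.7]), 7.1)
green foot (array([485.1, -74.6]), array([79.9, 40.1]), 0.5) riser (array([485.3, -74.5]), array([46.2, 27.4]), 1.9) all (array([480.5, -74.6]), array([89.3, 40.2]), 0.4)
white foot (array([ 441.7, -191.4]), array([79.5, 40.4]), -6.8) riser (array([ 442. , -191.6]), array(
[... 1108 characters left out ...]
ay([485.8, -74.3]), array([84. , 42.6]), -0.3) riser (array([487.3, -74.1]), array([47.9, 33. ]), -1.9) all (array([485.9, -74.1]), array([84. , 43.8]), 0.5)
white foot (array([ 443.5, -191.1]), array([81.9, 48.9]), -7.4) riser (array([ 443.7, -190.3]), array([49. , 34.1]), -9.6) all (array([ 443.5, -191.1]), array([81.9, 48.9]), -7.4)
blue tab (array([ 693.8, -184. ]), array([65. , 26.6]), 89.1)
green tab (array([ 695.5, -104.5]), array([61.8, 27.6]), 89.6)
yel tab (array([700.2,  47.3]), array([77.9, 26.7]), 86.7)
[[ 0.385 -0.892 -0.239  0.17 ]
 [ 0.923  0.372  0.099  0.578]
 [ 0.    -0.259  0.966  0.375]
 [ 0.     0.     0.     1.   ]] 64.04264242195482 317.0609824801118 238.6075424174784
```

View pics/w0.png

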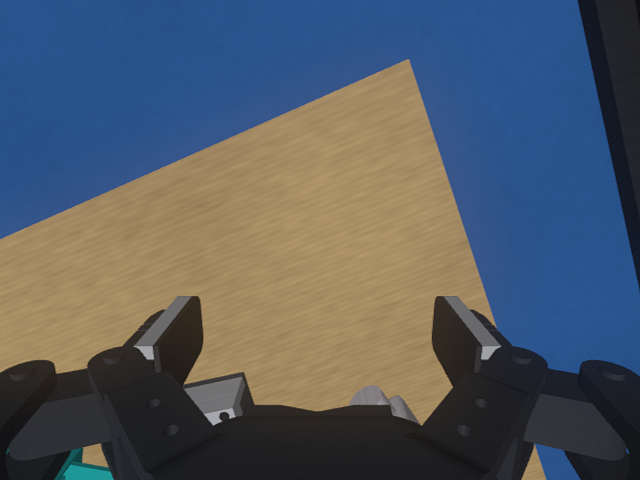

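Run:
```python
from h import *
plan(.4363,.3416,.160,171.2)
s=dict(np.load("top0.npz"));W=world(s);H=hsv(s);h,sa,v=H[...,0],H[...,1],H[...,2];z=W[...,2]
print("holder",rect(W,comp(near(W,.61,.258,.08)&(z>.05)&(z<.06)&(W[...,0]>.545))))
print("rackall",rect(W,comp(near(W,.62,-.06,.25)&(z>.003)&(z<.03)&(W[...,0]>.545)&(W[...,0]<.72))))
for y in(.056,-.023,-.102,-.183):
    print(rect(W,comp(near(W,.65,y,.07)&(z>.0105)&(z<.03)&(abs(W[...,1]-y)<.034))))
```

```text
pos [0.2308 0.5538 0.2313] [-180.     0.   157.4] turnz units -0.307 shift units [-9.42 -7.13  2.85] j6 [67. 90.]
holder (array([618.3, 266.7]), array([91.3, 70.7]), 81.5)
rackall (array([637.1, -59.5]), array([356.1, 166. ]), 87.7)
(array([649.6,  57.4]), array([128.2,  61.8]), -2.4)
(array([646. , -23.3]), array([126. ,  62.1]), -2.6)
(array([ 645.4, -102.8]), array([124.8,  61.8]), -2.7)
(array([ 642.8, -183.9]), array([125.1,  66. ]), -1.0)
```

Request:
send_rows(targets=[[[0,0,0],[0,0,-0.153]],[[0,0,0],[0,0,-0.154]],[[-1,-0.8,0],[0,0,0]],[[-1,-0.8,0],[0,0,0]],[[-1,-0.8,0],[0,0,0]],[[-1,-0.8,0],[0,0,0]],[[-1,-0.8,0],[0,0,0]],[[-1,-0.8,0.2],[0,0,0]]], fingers=1, newtons=60)

```text
time_s: 2.52
tcp_pos: [0.3618, 0.4116, 0.2273]
orientation: [179.9, 0.1, 171.2]
contact_force: [-0.4, 0.9, 0.4]
opening: 0.0855
finger_force: 0.0
```

Request:
send_rows(targets=[[[-1,-0.8,0.65],[0,0,0]],[[-1,-0.8,0.7],[0,0,0]],[[-1,-0.73,0.7],[0,0,0]],[[-0.42,0,0.6],[0,0,0]],[[0,0,0],[0,0,0]],[[0,0,0],[0,0,0]]])

```text
time_s: 3.02
tcp_pos: [0.4359, 0.341, 0.1595]
orientation: [-179.9, -0.1, 171.1]
contact_force: [-0.1, 0.3, 0.5]
opening: 0.0854
finger_force: 0.0
```

Run:
```python
from h import *
plan(.4363,.3416,.069,171.2)
s=ctrl.snapshot("wrist");save(s,"w1.png")
W=world(s);H=hsv(s);h,sa=H[...,0],H[...,1];z=W[...,2]
st=ctrl.get_state();print(st["contact_force"])
for lo,hi in((.084,.1),(.061,.07),(.052,.0605)): print(lo,rect(W,near(W,.45,.34,.12)&(z>lo)&(z<hi)),)
```

```text
pos [0.4359 0.341  0.1595] [-1.799e+02 -1.000e-01  1.711e+02] turnz units -0.002 shift units [-0.01  0.03  3.62] j6 [38. 47.]
[0.16991346 0.27593301 0.54646476]
0.084 (array([423.1, 342.9]), array([90.4, 50.2]), -8.8)
0.061 (array([451.8, 337.4]), array([179.8, 109.8]), -9.1)
0.052 (array([452.2, 337.2]), array([180.8, 110.5]), -9.1)
```

View pics/w1.png

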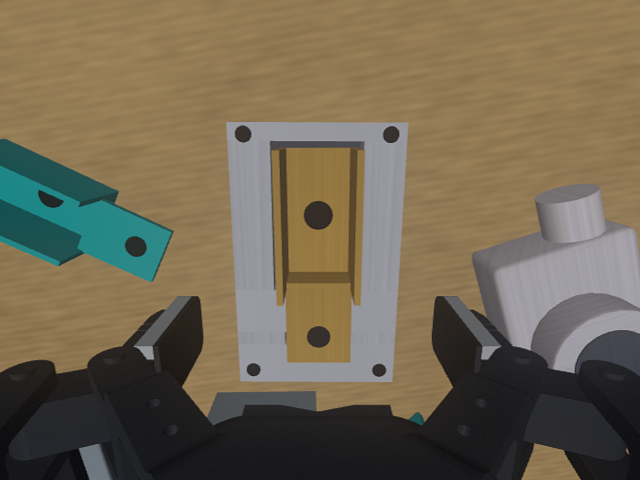

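Request:
send_rows(targets=[[[-0.08,0.02,0.9],[0,0,0]],[[0,0,0.9],[0,0,0]],[[0,0,0.9],[0,0,0]],[[0,0,0.6],[0,0,0]],[[0,0,0.32],[0,0,0]],[[0,0,0],[0,0,0]]])

```text
time_s: 3.57
tcp_pos: [0.4369, 0.3422, 0.0689]
orientation: [-179.9, -0.1, 171.3]
contact_force: [-1.3, 0.4, -0.7]
opening: 0.0855
finger_force: 0.0
```

Request:
send_rows(targets=[[[0,0,0],[0,0,0]],[[0,0,0],[0,0,0]],[[0,0,0],[0,0,0]],[[0,0,0],[0,0,0]],[[0,0,0],[0,0,0]],[[0,0,0],[0,0,0]],[[0,0,0],[0,0,0]],[[0,0,0],[0,0,0]]], fingers=-1, newtons=60)

```text
time_s: 4.23
tcp_pos: [0.4392, 0.3426, 0.0713]
orientation: [179.9, 0.1, 171.2]
contact_force: [-0.9, 0.6, 4.8]
opening: 0.0486
finger_force: 63.9
```

Request:
send_rows(targets=[[[0,0,-0.3],[0,0,0]],[[0,0,-0.4],[0,0,0]],[[0,0,-0.6],[0,0,0]],[[0,0,-0.8],[0,0,0]],[[0,0,-0.8],[0,0,0]],[[0,0,-0.8],[0,0,0]],[[0,0,-0.3],[0,0,0]]])

```text
time_s: 4.82
tcp_pos: [0.4395, 0.3427, 0.1732]
orientation: [179.8, 0.2, 171.2]
contact_force: [0.2, 0.3, -3.3]
opening: 0.0485
finger_force: 63.0
```

Run:
```python
from h import *
st=ctrl.get_state();print(st["opening"],st["finger_force"],st["contact_force"])
plan(.4593,-.3855,.150,176.8)
```

```text
0.04848786167961559 62.96732783317566 [ 0.1548204   0.26838155 -3.28589892]
pos [0.4395 0.3427 0.1732] [179.8   0.2 171.2] turnz units -0.125 shift units [ -2.42 -29.04   0.93] j6 [38. 47.]
```

Request:
send_rows(targets=[[[0,0,0],[0,0,-0.062]],[[0,0,0],[0,0,-0.063]],[[0,-0.4,0],[0,0,0]],[[-0.1,-0.7,0],[0,0,0]],[[-0.1,-1,0],[0,0,0]],[[-0.1,-1,0],[0,0,0]],[[-0.1,-1,0],[0,0,0]],[[-0.1,-1,0],[0,0,0]]])

```text
time_s: 5.48
tcp_pos: [0.4429, 0.2119, 0.1692]
orientation: [-180.0, -0.0, 176.7]
contact_force: [0.6, 0.3, -3.3]
opening: 0.0488
finger_force: 63.0
```

Request:
send_rows(targets=[[[-0.1,-1,0],[0,0,0]],[[-0.1,-1,0],[0,0,0]],[[-0.1,-1,0],[0,0,0]],[[-0.1,-1,0],[0,0,0]],[[-0.1,-1,0],[0,0,0]],[[-0.1,-1,0],[0,0,0]],[[-0.1,-1,0],[0,0,0]],[[-0.1,-1,0],[0,0,0]]])

```text
time_s: 6.15
tcp_pos: [0.4515, 0.0113, 0.1693]
orientation: [-180.0, -0.0, 176.7]
contact_force: [1.3, -1.1, -3.0]
opening: 0.0487
finger_force: 63.0
```

Request:
send_rows(targets=[[[-0.1,-1,0],[0,0,0]],[[-0.1,-1,0],[0,0,0]],[[-0.1,-1,0],[0,0,0]],[[-0.1,-1,0],[0,0,0]],[[-0.1,-1,0],[0,0,0]],[[-0.1,-1,0],[0,0,0]],[[-0.1,-1,0],[0,0,0]],[[-0.1,-1,0],[0,0,0]]])

```text
time_s: 6.82
tcp_pos: [0.4602, -0.1892, 0.1692]
orientation: [180.0, -0.1, 176.7]
contact_force: [0.5, 0.7, -3.7]
opening: 0.0488
finger_force: 63.0
```

Request:
send_rows(targets=[[[-0.1,-1,0],[0,0,0]],[[-0.1,-1,0],[0,0,0]],[[-0.1,-1,0],[0,0,0]],[[0,-1,0],[0,0,0]],[[0,-0.6,0],[0,0,0]],[[0,-0.4,0],[0,0,0]],[[0,0,0],[0,0,0]]])

```text
time_s: 7.4
tcp_pos: [0.4613, -0.3144, 0.1693]
orientation: [-180.0, -0.0, 176.7]
contact_force: [0.4, -0.2, -3.8]
opening: 0.0488
finger_force: 63.0
```

Run:
```python
from h import *
s=ctrl.snapshot("top");save(s,"t1.png");W=world(s);H=hsv(s);h,sa=H[...,0],H[...,1];z=W[...,2]
print("tray",rect(W,comp(near(W,.47,-.4,.15)&((h<6)|(h>174))&(sa>150)&(z>.02))))
s=ctrl.snapshot("wrist");save(s,"w2.png");W=world(s);H=hsv(s);h,sa=H[...,0],H[...,1];z=W[...,2]
m=near(W,.47,-.39,.2)&((h<6)|(h>174))&(sa>150)&(z>.02);print("tray",rect(W,m),m.sum())
plan(.4593,-.3855,.036,176.8)
```

```text
tray (array([ 568.3, -386.6]), array([119.3,  10.5]), -89.5)
tray (array([ 470.3, -384.6]), array([193.2, 139.7]), -3.3) 3531
pos [ 0.4615 -0.3122  0.1693] [179.9  -0.  176.8] turnz units -0.0 shift units [-0.08 -2.93  5.33] j6 [-34. -31.]
```

View pics/w2.png

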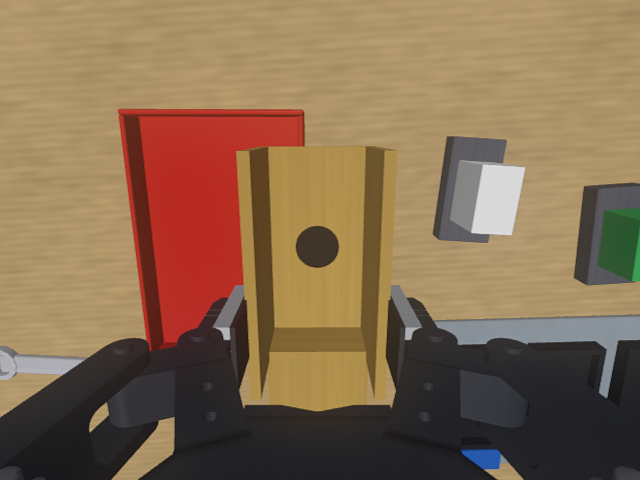

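Request:
send_rows(targets=[[[0,-0.7,0],[0,0,0]],[[0,-1,0],[0,0,0]],[[0,-0.8,0],[0,0,0]],[[-0.1,-0.43,0.2],[0,0,0]],[[0,0,0.6],[0,0,0]],[[0,0,0.9],[0,0,0]],[[0,0,0.9],[0,0,0]],[[0,0,0.9],[0,0,0]]])

```text
time_s: 8.17
tcp_pos: [0.4608, -0.3847, 0.0809]
orientation: [179.9, 0.0, 176.9]
contact_force: [0.0, 0.7, -3.3]
opening: 0.049
finger_force: 63.4
```

Request:
send_rows(targets=[[[0,0,0.7],[0,0,0]],[[0,0,0.5],[0,0,0]],[[0,0,0.3],[0,0,0]],[[0,0,0.2],[0,0,0]],[[0,0,0],[0,0,0]],[[0,0,0],[0,0,0]]])

```text
time_s: 8.67
tcp_pos: [0.4608, -0.386, 0.04]
orientation: [-180.0, 0.0, 176.8]
contact_force: [0.6, -0.3, -2.8]
opening: 0.0486
finger_force: 63.3
```

Lower the last few millimetres until contact.

Request:
send_rows(targets=[[[0,0,0.06],[0,0,0]],[[0,0,0.06],[0,0,0]],[[0,0,0.06],[0,0,0]],[[0,0,0],[0,0,0]]])

```text
time_s: 9.0
tcp_pos: [0.4607, -0.3866, 0.0354]
orientation: [-180.0, 0.0, 176.8]
contact_force: [-0.1, -0.1, -3.5]
opening: 0.0487
finger_force: 63.3
```

Request:
send_rows(targets=[[[0,0,0.05],[0,0,0]],[[0,0,0.04],[0,0,0]],[[0,0,0],[0,0,0]]])

```text
time_s: 9.25
tcp_pos: [0.4607, -0.3866, 0.0353]
orientation: [-180.0, 0.1, 176.8]
contact_force: [-5.7, 4.1, 15.8]
opening: 0.0492
finger_force: 65.6
```

Contact. Release and rise.

Request:
send_rows(targets=[[[0,0,0],[0,0,0]],[[0,0,0],[0,0,0]],[[0,0,0],[0,0,0]],[[0,0,0],[0,0,0]],[[0,0,0],[0,0,0]],[[0,0,0],[0,0,0]]], fingers=1)

```text
time_s: 9.75
tcp_pos: [0.4604, -0.3863, 0.0326]
orientation: [180.0, -0.0, 176.8]
contact_force: [0.1, -0.5, -0.6]
opening: 0.085
finger_force: 0.0
```

Request:
send_rows(targets=[[[0,0,-0.3],[0,0,0]],[[0,0,-0.8],[0,0,0]],[[0,0,-1],[0,0,0]],[[0,0,-1],[0,0,0]],[[0,0,-1],[0,0,0]],[[0,0,-1],[0,0,0]],[[0,0,-0.6],[0,0,0]],[[0,0,0],[0,0,0]]])

```text
time_s: 10.42
tcp_pos: [0.4623, -0.3879, 0.18]
orientation: [-179.8, 0.3, 176.8]
contact_force: [0.2, -0.3, 0.6]
opening: 0.0852
finger_force: 0.0
```

Run:
```python
from h import *
s=ctrl.snapshot("wrist");save(s,"w3.png");W=world(s);H=hsv(s);h,sa=H[...,0],H[...,1];z=W[...,2]
m=near(W,.45,-.386,.1)&(h>12)&(h<28)&(sa>100)
print("walls",rect(W,m&(z>.05)),np.percentile(z[m&(z>.05)],[5,50,95]),"floor z",np.percentile(z[m&(z<.015)],[5,50,95]))
plan(.442,-.1915,.16,173)
```

```text
walls (array([ 444.3, -390.9]), array([123.9,  95.5]), -87.0) [0.05474816 0.05760483 0.3231078 ] floor z [0.00064359 0.00216783 0.00973648]
pos [ 0.4616 -0.3873  0.1777] [-179.9    0.2  176.8] turnz units 0.085 shift units [1.73 7.68 0.71] j6 [-40. -37.]
```

Request:
send_rows(targets=[[[0,0.5,0],[0,0,0.085]],[[0.25,1,0],[0,0,0]],[[0.3,1,0],[0,0,0]],[[0.3,1,0],[0,0,0]],[[0.3,1,0],[0,0,0]],[[0.3,1,0],[0,0,0]],[[0.3,1,0.3],[0,0,0]],[[0,0.8,0.4],[0,0,0]]])

```text
time_s: 11.13
tcp_pos: [0.4367, -0.1978, 0.157]
orientation: [180.0, -0.1, 173.0]
contact_force: [0.7, 0.1, -0.3]
opening: 0.0854
finger_force: 0.0
```

Request:
send_rows(targets=[[[0,0.4,0],[0,0,0]],[[0,0,0],[0,0,0]],[[0,0,0],[0,0,0]]])

```text
time_s: 11.38
tcp_pos: [0.4397, -0.1898, 0.1576]
orientation: [-180.0, -0.0, 173.1]
contact_force: [0.8, -0.1, -0.2]
opening: 0.0853
finger_force: 0.0
```

```bash
cat >> h.py <<'E'
def riser(W,x,y,col=None):
    m=near(W,x,y,.07)&(W[...,2]>.042)&(W[...,2]<.075);r=rect(W,comp(m));f=rect(W,comp(near(W,x,y,.07)&(W[...,2]>.012)&(W[...,2]<.075)));print("riser",r,"whole",f);return r
def pockets(W):
    z=W[...,2]
    for n,y in(("yel",.056),("white",-.023),("green",-.102),("blue",-.183)):
        m=near(W,.645,y,.08)&(abs(W[...,1]-y)<.04)&(z>.0165)&(z<.03)
        if m.sum()>50: print(n,"rim",rect(W,m),m.sum())
E
python3 - <<'E'
from h import *
s=ctrl.snapshot("wrist");save(s,"w4.png");W=world(s)
riser(W,.442,-.1915);pockets(W)
plan(.442,-.1915,.027,173)
E
```

```text
riser (array([ 443.5, -193.6]), array([46.2, 27.9]), -7.4) whole (array([ 443.6, -193.5]), array([79.9, 40.1]), -6.9)
yel rim (array([590.9,  54.5]), array([17.4,  5.7]), 87.7) 119
white rim (array([643.3,  -7.3]), array([114.9,  38.3]), -8.2) 892
green rim (array([ 602. , -114.4]), array([38.6, 37.9]), 87.7) 594
blue rim (array([ 591.7, -183.1]), array([60.1, 20.5]), 88.0) 759
pos [ 0.4399 -0.1905  0.1579] [-180.    0.  173.] turnz units -0.0 shift units [-0.09 -0.03  5.24] j6 [-23. -16.]
```

View pics/w4.png

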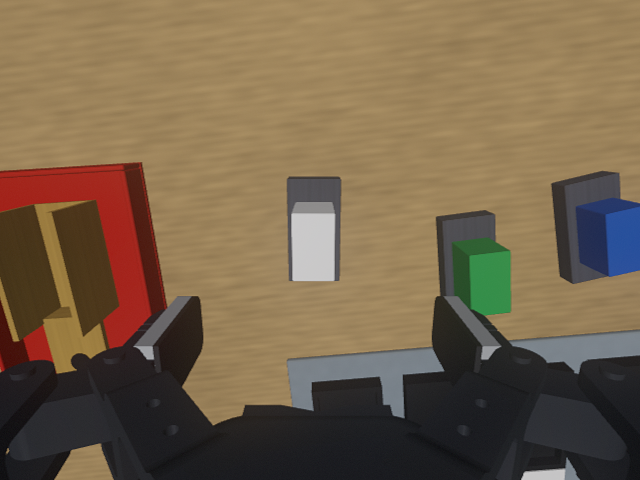

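Request:
send_rows(targets=[[[-0.16,-0.11,0.6],[0,0,0]],[[0,0,1],[0,0,0]],[[0,0,1],[0,0,0]],[[0,0,1],[0,0,0]],[[0,0,0.9],[0,0,0]],[[0,0,0.5],[0,0,0]],[[0,0,0.2],[0,0,0]],[[0,0,0],[0,0,0]]])

```text
time_s: 12.1
tcp_pos: [0.4426, -0.1937, 0.0268]
orientation: [180.0, -0.1, 172.9]
contact_force: [-0.4, 0.2, 0.1]
opening: 0.0849
finger_force: 0.0
```

Request:
send_rows(targets=[[[0,0,0],[0,0,0]],[[0,0,0],[0,0,0]],[[0,0,0],[0,0,0]],[[0,0,0],[0,0,0]],[[0,0,0],[0,0,0]],[[0,0,0],[0,0,0]],[[0,0,0],[0,0,0]],[[0,0,0],[0,0,0]]], fingers=-1)

```text
time_s: 12.77
tcp_pos: [0.444, -0.1932, 0.0287]
orientation: [-180.0, 0.1, 173.0]
contact_force: [-0.7, 0.0, 5.3]
opening: 0.027
finger_force: 60.2
```

Request:
send_rows(targets=[[[0,0,-0.3],[0,0,0]],[[0,0,-0.7],[0,0,0]],[[0,0,-1],[0,0,0]],[[0,0,-1],[0,0,0]],[[0,0,-1],[0,0,0]],[[0,0,0],[0,0,0]]])

```text
time_s: 13.27
tcp_pos: [0.4458, -0.1941, 0.1324]
orientation: [-179.9, 0.4, 173.0]
contact_force: [1.6, -0.4, -3.2]
opening: 0.0275
finger_force: 59.9
```

Run:
```python
from h import *
s=dict(np.load("top0.npz"));W=world(s);H=hsv(s);h,sa,v=H[...,0],H[...,1],H[...,2];z=W[...,2]
print(rect(W,near(W,.62,-.06,.25)&(z>.003)&(W[...,0]>.545)&(W[...,0]<.72)))
for y in(.056,-.023,-.102,-.183):
    m=comp(near(W,.64,y,.08)&(abs(W[...,1]-y)<.03)&(v<60)&(z<.03)); print("black",rect(W,m))
    print(np.percentile(z[m],[5,25,50,75,95]))
plan(.64,-.023,.12,177.7)
```

```text
(array([632.5, -59.3]), array([496.1, 175. ]), 90.0)
black (array([636.9,  56.8]), array([101.2,  57.6]), -1.1)
[0.00597461 0.00899671 0.01165505 0.01563933 0.02162547]
black (array([636.4, -23.8]), array([103.6,  55.2]), -1.4)
[0.00590777 0.00922665 0.01169191 0.01546119 0.02151724]
black (array([ 634.7, -103.3]), array([103.5,  55.7]), -1.6)
[0.00596223 0.00906198 0.01129135 0.01534644 0.02129915]
black (array([ 631.9, -184. ]), array([104. ,  58.3]), -1.8)
[0.00573559 0.00879495 0.01142443 0.01512389 0.02184804]
pos [ 0.4458 -0.1941  0.1324] [-179.9    0.4  173. ] turnz units -0.104 shift units [-7.49  7.15  0.5 ] j6 [-24. -17.]
```

Request:
send_rows(targets=[[[0,0,-0.3],[0,0,-0.104]],[[-0.6,0.6,-0.4],[0,0,0]],[[-1,1,-0.4],[0,0,0]],[[-1,1,0],[0,0,0]],[[-1,1,0],[0,0,0]],[[-1,1,0],[0,0,0]],[[-1,1,0],[0,0,0]],[[-1,0.9,0],[0,0,0]]])

```text
time_s: 13.93
tcp_pos: [0.6148, -0.0355, 0.1538]
orientation: [180.0, -0.1, 177.7]
contact_force: [-0.4, -0.3, -3.0]
opening: 0.0275
finger_force: 59.9
```

Request:
send_rows(targets=[[[-0.6,0.6,0],[0,0,0]],[[-0.2,0,0],[0,0,0]],[[0,0,0],[0,0,0]],[[0,0,0],[0,0,0]]])

```text
time_s: 14.27
tcp_pos: [0.6341, -0.0235, 0.1539]
orientation: [-180.0, -0.2, 177.7]
contact_force: [0.1, -0.7, -3.5]
opening: 0.0274
finger_force: 60.1
```

Run:
```python
from h import *
s=ctrl.snapshot("wrist");save(s,"w5.png");W=world(s);np.save("w5.npy",W)
pockets(W)
for n,y in(("yel",.056),("white",-.023),("green",-.102),("blue",-.183)):
    z=W[...,2];m=comp(near(W,.64,y,.08)&(abs(W[...,1]-y)<.032)&(W[...,0]<.69)&(z>.0085)&(z<.016));print(n,"floor",rect(W,m),m.sum())
plan(.636,-.0238,.12,178)
```

```text
yel rim (array([651.2,  55.3]), array([124.4,  60.7]), -1.5) 4984
white rim (array([598. , -23.3]), array([60.2, 22.3]), 87.9) 1007
green rim (array([ 646.9, -104.7]), array([124.5,  60.7]), -1.6) 4896
blue rim (array([ 644.8, -184.4]), array([124.6,  61.7]), -1.5) 5715
yel floor (array([639.9,  56.8]), array([90. , 49.1]), -1.6) 7512
white floor (array([601.6, -23.5]), array([50.1, 17.9]), 88.3) 1639
green floor (array([ 635.4, -105.6]), array([89.8, 49.3]), -1.4) 7464
blue floor (array([ 633.2, -186.6]), array([89.9, 47.9]), -1.5) 7245
pos [ 0.6338 -0.0238  0.1543] [-1.800e+02 -1.000e-01  1.776e+02] turnz units -0.008 shift units [-0.09  0.    1.37] j6 [-2.  0.]
```

View pics/w5.png

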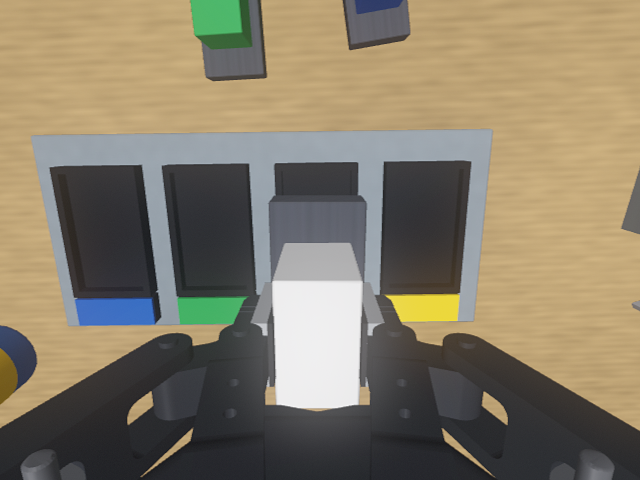

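Request:
send_rows(targets=[[[-0.13,-0.03,0.4],[0,0,-0.02]],[[0,0,0.8],[0,0,0]],[[0,0,0.9],[0,0,0]],[[0,0,0.9],[0,0,0]],[[0,0,0.7],[0,0,0]],[[0,0,0.5],[0,0,0]],[[0,0,0.2],[0,0,0]],[[0,0,0],[0,0,0]]])

```text
time_s: 14.98
tcp_pos: [0.6371, -0.0246, 0.0438]
orientation: [-180.0, -0.1, 178.5]
contact_force: [0.1, -0.2, -3.5]
opening: 0.0276
finger_force: 60.1
```

Request:
send_rows(targets=[[[0,0,0.06],[0,0,0]],[[0,0,0.06],[0,0,0]],[[0,0,0.03],[0,0,0]],[[0,0,0],[0,0,0]],[[0,0,0],[0,0,0]]])

```text
time_s: 15.4
tcp_pos: [0.639, -0.024, 0.0422]
orientation: [-180.0, 0.1, 178.6]
contact_force: [-0.6, 0.2, -3.3]
opening: 0.0272
finger_force: 60.1
```

Request:
send_rows(targets=[[[0,0,0.04],[0,0,0]],[[0,0,0.04],[0,0,0]],[[0,0,0],[0,0,0]],[[0,0,0],[0,0,0]]])

```text
time_s: 15.73
tcp_pos: [0.6388, -0.024, 0.0398]
orientation: [180.0, 0.0, 178.6]
contact_force: [0.5, -0.4, -1.7]
opening: 0.0274
finger_force: 60.3
```

Nearly seated (force starting to drop). Release gently, rise, move to the green block.

Request:
send_rows(targets=[[[0,0,0.02],[0,0,0]],[[0,0,0],[0,0,0]]])

```text
time_s: 15.9
tcp_pos: [0.6388, -0.024, 0.0397]
orientation: [180.0, 0.0, 178.6]
contact_force: [-1.3, 0.4, 4.0]
opening: 0.0274
finger_force: 61.1
```

Request:
send_rows(targets=[[[0,0,0],[0,0,0]],[[0,0,0],[0,0,0]],[[0,0,0],[0,0,0]],[[0,0,0],[0,0,0]],[[0,0,-0.4],[0,0,0]],[[0,0,-1],[0,0,0]],[[0,0,-1],[0,0,0]],[[0,0,-1],[0,0,0]]], fingers=0.1)

```text
time_s: 16.57
tcp_pos: [0.6383, -0.0241, 0.1254]
orientation: [-180.0, -0.0, 178.6]
contact_force: [0.4, -0.3, -0.5]
opening: 0.0467
finger_force: 0.0
```

Run:
```python
from h import *
plan(.486,-.0748,.155,180)
```

```text
pos [ 0.6383 -0.0241  0.1254] [-180.    -0.   178.6] turnz units -0.032 shift units [ 6.09 -2.03 -1.18] j6 [-2. -1.]
```

Request:
send_rows(targets=[[[0.5,0,-0.6],[0,0,-0.032]],[[1,-0.4,-0.6],[0,0,0]],[[1,-0.4,0],[0,0,0]],[[1,-0.4,0],[0,0,0]],[[1,-0.4,0],[0,0,0]],[[1,-0.4,0],[0,0,0]],[[0.6,0,0],[0,0,0]],[[0,0,0],[0,0,0]]], fingers=1)

```text
time_s: 17.23
tcp_pos: [0.4829, -0.0741, 0.1547]
orientation: [180.0, -0.1, 179.9]
contact_force: [-0.5, -0.0, -0.8]
opening: 0.0855
finger_force: 0.0
```

Run:
```python
from h import *
s=ctrl.snapshot("wrist");W=world(s)
c,_,a=riser(W,.486,-.0748)
plan(c[0]/1e3,c[1]/1e3,.027,180+a)
```

```text
riser (array([486.8, -76.3]), array([46.6, 28. ]), 0.7) whole (array([486.8, -76.5]), array([80.4, 39.5]), 0.8)
pos [ 0.4851 -0.074   0.1549] [-180.    0.  180.] turnz units -0.016 shift units [-0.07 -0.09  5.12] j6 [-9. -9.]
```

Request:
send_rows(targets=[[[-0.07,-0.09,0.6],[0,0,-0.016]],[[0,0,1],[0,0,0]],[[0,0,1],[0,0,0]],[[0,0,1],[0,0,0]],[[0,0,0.9],[0,0,0]],[[0,0,0.45],[0,0,0]],[[0,0,0.15],[0,0,0]],[[0,0,0],[0,0,0]]])

```text
time_s: 17.95
tcp_pos: [0.4882, -0.0758, 0.0259]
orientation: [180.0, -0.1, -179.2]
contact_force: [-0.0, 0.4, 0.2]
opening: 0.0857
finger_force: 0.0
```

Request:
send_rows(targets=[[[0,0,0],[0,0,0]],[[0,0,0],[0,0,0]],[[0,0,0],[0,0,0]],[[0,0,0],[0,0,0]],[[0,0,0],[0,0,0]],[[0,0,0],[0,0,0]],[[0,0,0],[0,0,0]],[[0,0,0],[0,0,0]]], fingers=-1)

```text
time_s: 18.62
tcp_pos: [0.4886, -0.076, 0.0274]
orientation: [180.0, 0.1, -179.3]
contact_force: [-0.4, 0.5, 5.2]
opening: 0.0272
finger_force: 59.8
```

Request:
send_rows(targets=[[[0,0,-0.3],[0,0,0]],[[0,0,-0.7],[0,0,0]],[[0,0,-1],[0,0,0]],[[0,0,-1],[0,0,0]],[[0,0,-1],[0,0,0]],[[0,0,0],[0,0,0]]])

```text
time_s: 19.12
tcp_pos: [0.4906, -0.0766, 0.1314]
orientation: [-179.9, 0.4, -179.3]
contact_force: [1.3, -0.4, -2.4]
opening: 0.0272
finger_force: 59.8
```

Run:
```python
from h import *
plan(.6347,-.1044,.13,178.5)
```

```text
pos [ 0.4906 -0.0766  0.1314] [-179.9    0.4 -179.3] turnz units 0.05 shift units [-5.79 -0.96  0.06] j6 [ -9. -10.]
```

Request:
send_rows(targets=[[[-0.5,0,0],[0,0,0.05]],[[-1,-0.2,0],[0,0,0]],[[-1,-0.2,0],[0,0,0]],[[-1,-0.2,0],[0,0,0]],[[-1,-0.2,0],[0,0,0]],[[-0.8,-0.16,0],[0,0,0]],[[-0.5,0,0],[0,0,0]],[[0,0,0],[0,0,0]]])

```text
time_s: 19.78
tcp_pos: [0.634, -0.1036, 0.1253]
orientation: [180.0, 0.0, 178.5]
contact_force: [0.6, 0.2, -2.2]
opening: 0.0272
finger_force: 59.6
```

Run:
```python
from h import *
plan(.636,-.1044,.0415,178.5)
```

```text
pos [ 0.634  -0.1036  0.1253] [180.    0.  178.5] turnz units -0.0 shift units [-0.08 -0.03  3.35] j6 [-9. -8.]
```

Request:
send_rows(targets=[[[-0.07,-0.03,0.4],[0,0,0]],[[0,0,0.8],[0,0,0]],[[0,0,0.9],[0,0,0]],[[0,0,0.7],[0,0,0]],[[0,0,0.4],[0,0,0]],[[0,0,0.12],[0,0,0]],[[0,0,0],[0,0,0]],[[0,0,0],[0,0,0]]])

```text
time_s: 20.45
tcp_pos: [0.6331, -0.1039, 0.0434]
orientation: [180.0, -0.0, 178.5]
contact_force: [0.0, 0.4, -1.4]
opening: 0.0271
finger_force: 61.0
```

Request:
send_rows(targets=[[[0,0,0.04],[0,0,0]],[[0,0,0.04],[0,0,0]],[[0,0,0],[0,0,0]]])

```text
time_s: 20.7
tcp_pos: [0.6337, -0.104, 0.0427]
orientation: [180.0, 0.0, 178.5]
contact_force: [-2.3, 1.2, 8.1]
opening: 0.0273
finger_force: 62.4
```

Run:
```python
from h import *
st=ctrl.get_state();print(st["tcp_pos"],st["orientation"],st["contact_force"])
s=ctrl.snapshot("scene");save(s,"s2.png")
i=cv2.imread("pics/s2.png")[190:340,200:370];cv2.imwrite("pics/s2c.png",cv2.resize(i,None,fx=4,fy=4,interpolation=cv2.INTER_CUBIC))
W=world(s);z=W[...,2]
for n,y in(("white",-.0244),("green",-.1044)):
    m=near(W,.637,y,.06)&(abs(W[...,1]-y)<.023);H=hsv(s)
    f=m&(z>.024)&(z<.037)&(H[...,1]<60);print(n,rect(W,f),np.percentile(z[f],[10,50,90]))
```

```text
[ 0.6337073  -0.10398528  0.0427025 ] [1.79986113e+02 3.25488423e-02 1.78483245e+02] [-2.25702835  1.23140077  8.10963211]
white (array([638.9, -22.8]), array([81.3, 43.2]), -2.5) [0.02566924 0.02824526 0.03330588]
green (array([ 629.1, -103.1]), array([80.9, 43.3]), -0.4) [0.02607789 0.03060618 0.03566722]
```

View pics/s2c.png

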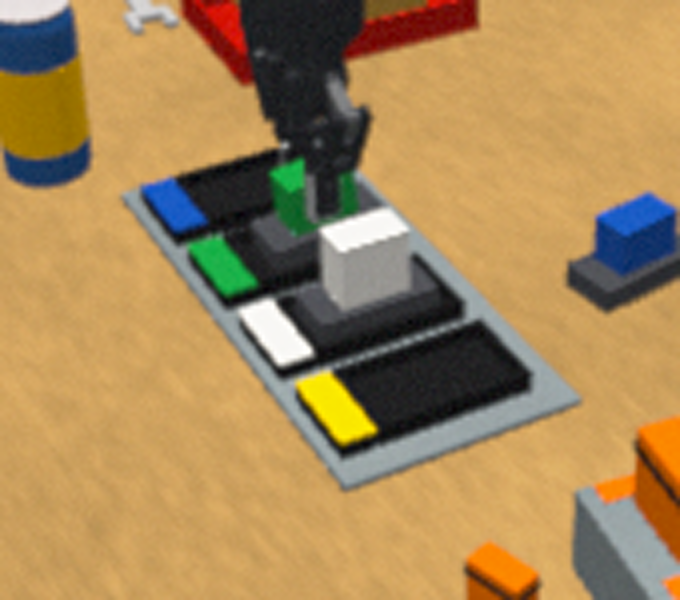

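Request:
send_rows(targets=[[[0,0,-0.15],[0,0,0]],[[0,0,-0.15],[0,0,0]],[[-0.26,0,0],[0,0,0]],[[0,0,0],[0,0,0]],[[0,0,0.12],[0,0,0]],[[0,0,0.12],[0,0,0]],[[0,0,0],[0,0,0]]])

```text
time_s: 21.33
tcp_pos: [0.6394, -0.1042, 0.0417]
orientation: [180.0, -0.1, 178.5]
contact_force: [-1.2, 0.2, -3.3]
opening: 0.027
finger_force: 60.9
```

Request:
send_rows(targets=[[[0,0,0.06],[0,0,0]],[[0,0,0.06],[0,0,0]],[[0,0,0],[0,0,0]]])

```text
time_s: 21.58
tcp_pos: [0.6398, -0.1043, 0.041]
orientation: [180.0, -0.0, 178.5]
contact_force: [-5.5, 0.7, 7.4]
opening: 0.0269
finger_force: 62.2
```

```bash
cat >> h.py <<'E'
def feet(s,ys):
    W=world(s);z=W[...,2];H=hsv(s)
    for n,y in ys:
        m=near(W,.637,y,.06)&(abs(W[...,1]-y)<.023)
        f=m&(z>.024)&(z<.037)&(H[...,1]<60);print(n,rect(W,f),np.percentile(z[f],[10,50,90]))
E
python3 - <<'E'
from h import *
s=ctrl.snapshot("scene")
feet(s,(("white",-.0244),("green",-.1044)))
W=world(s);z=W[...,2];m=near(W,.637,-.104,.06)&(abs(W[...,1]+.104)<.02)&(z>.015)&(z<.04)&(hsv(s)[...,1]<60)
p=W[m];o=np.argsort(p[:,0]);p=p[o]
for a in range(575,690,6):
    q=p[(p[:,0]*1000>=a)&(p[:,0]*1000<a+6)]
    if len(q): print(a,len(q),np.round(np.percentile(q[:,2],[25,50,80])*1000,1))
E
```

```text
white (array([638.5, -23.4]), array([80.9, 44. ]), -2.3) [0.02596451 0.02811403 0.03328718]
green (array([ 635.6, -102.1]), array([80.1, 44.2]), -3.4) [0.02626839 0.02963077 0.03541174]
593 10 [33.1 33.8 34.6]
599 11 [33.6 35.1 36.2]
605 6 [32.6 33.4 35.4]
611 2 [33.9 34.3 34.9]
617 2 [33.  33.9 35. ]
623 3 [35.4 35.9 36.5]
629 2 [35.8 35.8 35.8]
635 7 [19.5 26.8 31. ]
641 11 [20.6 28.7 31.1]
647 12 [19.7 23.7 30.1]
653 11 [21.2 25.2 27.4]
659 33 [27.1 28.6 29.8]
665 28 [26.4 28.6 29.6]
671 40 [19.6 24.7 27.5]
677 9 [18.9 19.2 19.9]
683 4 [19.5 19.7 20.4]
```

Request:
send_rows(targets=[[[0,0,0],[0,0,0]],[[0,0,0],[0,0,0]],[[0,0,0],[0,0,0]],[[0,0,0],[0,0,0]],[[0,0,-0.4],[0,0,0]],[[0,0,-1],[0,0,0]],[[0,0,-1],[0,0,0]],[[0,0,-1],[0,0,0]]], fingers=0.1)

```text
time_s: 22.3
tcp_pos: [0.6401, -0.1043, 0.1264]
orientation: [180.0, -0.0, 178.5]
contact_force: [1.0, -0.2, 0.5]
opening: 0.0468
finger_force: 0.0
```

Run:
```python
from h import *
s=ctrl.snapshot("scene")
feet(s,(("white",-.0244),("green",-.1044)))
plan(.468,.0195,.155,187.1)
```

```text
white (array([638.9, -20.4]), array([82.5, 42.4]), -6.6) [0.02556139 0.02814206 0.03349545]
green (array([ 633.7, -104.5]), array([82.2, 44. ]), 0.3) [0.02572893 0.02830998 0.0309531 ]
pos [ 0.6433 -0.1048  0.1324] [-179.9    0.4  178.5] turnz units -0.191 shift units [ 6.34  5.8  -0.9 ] j6 [-9. -8.]
```

Request:
send_rows(targets=[[[0.5,0.5,-0.5],[0,0,-0.095]],[[1,0.9,-0.4],[0,0,-0.096]],[[1,0.9,0],[0,0,0]],[[1,0.9,0],[0,0,0]],[[1,0.9,0],[0,0,0]],[[1,0.9,0],[0,0,0]],[[0.8,0.7,0],[0,0,0]],[[0,0,0],[0,0,0]]], fingers=1)

```text
time_s: 23.02
tcp_pos: [0.4653, 0.0236, 0.1478]
orientation: [179.9, -0.2, -172.8]
contact_force: [-0.2, -0.1, -0.2]
opening: 0.0854
finger_force: 0.0
```

Run:
```python
from h import *
s=ctrl.snapshot("wrist");W=world(s)
c,_,a=riser(W,.468,.0195)
plan(c[0]/1e3,c[1]/1e3,.026,180+a)
feet(ctrl.snapshot("scene"),(("white",-.0244),("green",-.1044)))
```

```text
riser (array([468.4,  18. ]), array([46.4, 28. ]), 6.9) whole (array([468.5,  18.1]), array([80.2, 40.1]), 7.1)
pos [0.4681 0.0227 0.1482] [ 180.     0.  -172.8] turnz units 0.007 shift units [ 0.01 -0.19  4.89] j6 [ 3. -4.]
white (array([638.9, -22.1]), array([81.1, 43.5]), -3.2) [0.02571535 0.0282736  0.0333289 ]
green (array([ 635.4, -102.4]), array([81.4, 43.6]), -3.5) [0.0261713  0.02821505 0.03047815]
```

Request:
send_rows(targets=[[[0,-0.19,0.6],[0,0,0]],[[0,0,1],[0,0,0]],[[0,0,1],[0,0,0]],[[0,0,1],[0,0,0]],[[0,0,0.8],[0,0,0]],[[0,0,0.35],[0,0,0]],[[0,0,0.1],[0,0,0]],[[0,0,0],[0,0,0]]])

```text
time_s: 23.78
tcp_pos: [0.4709, 0.0166, 0.0262]
orientation: [-180.0, -0.0, -173.0]
contact_force: [0.2, -0.4, -0.1]
opening: 0.0856
finger_force: 0.0
```

Request:
send_rows(targets=[[[0,0,0],[0,0,0]],[[0,0,0],[0,0,0]],[[0,0,0],[0,0,0]],[[0,0,0],[0,0,0]],[[0,0,0],[0,0,0]],[[0,0,0],[0,0,0]],[[0,0,0],[0,0,0]],[[0,0,0],[0,0,0]]], fingers=-1)

```text
time_s: 24.45
tcp_pos: [0.4712, 0.0172, 0.0272]
orientation: [180.0, 0.1, -172.9]
contact_force: [-1.3, 0.1, 6.1]
opening: 0.0268
finger_force: 60.9
```

Request:
send_rows(targets=[[[0,0,-0.3],[0,0,0]],[[0,0,-0.7],[0,0,0]],[[0,0,-1],[0,0,0]],[[0,0,-1],[0,0,0]],[[0,0,-1],[0,0,0]],[[0,0,-0.4],[0,0,0]],[[0,0,0],[0,0,0]]])

```text
time_s: 25.03
tcp_pos: [0.4722, 0.017, 0.1388]
orientation: [-180.0, 0.3, -172.9]
contact_force: [1.2, -0.1, -3.9]
opening: 0.0269
finger_force: 59.8
```

Run:
```python
from h import *
plan(.6345,-.184,.14,178.5)
```

```text
pos [0.4722 0.017  0.1388] [-180.     0.3 -172.9] turnz units 0.191 shift units [-6.7  -7.87 -0.05] j6 [ 2. -5.]
```

Request:
send_rows(targets=[[[0,0,0],[0,0,0.095]],[[-0.5,-0.5,0],[0,0,0.096]],[[-0.9,-1,0],[0,0,0]],[[-0.9,-1,0],[0,0,0]],[[-0.9,-1,0],[0,0,0]],[[-0.9,-1,0],[0,0,0]],[[-0.9,-1,0],[0,0,0]],[[-0.9,-1,0],[0,0,0]]])

```text
time_s: 25.7
tcp_pos: [0.614, -0.1495, 0.1337]
orientation: [180.0, -0.2, 178.5]
contact_force: [0.3, 0.6, -2.9]
opening: 0.0267
finger_force: 59.8
```

Request:
send_rows(targets=[[[-0.6,-0.9,0],[0,0,0]],[[-0.25,-0.5,0],[0,0,0]],[[0,0,0],[0,0,0]],[[0,0,0],[0,0,0]]])

```text
time_s: 26.03
tcp_pos: [0.6335, -0.1842, 0.1337]
orientation: [179.9, -0.2, 178.4]
contact_force: [-0.1, 0.5, -3.4]
opening: 0.027
finger_force: 59.8
```

Run:
```python
from h import *
s=ctrl.snapshot("wrist");W=world(s);z=W[...,2]
pockets(W)
plan(.6355,-.1849,.0415,178.5)
T=ctrl.get_state()["tcp_pos"]
m=near(W,T[0],T[1],.07)&(z>T[2]-.03)&(z<T[2]+.0)&(hsv(s)[...,1]<90);print("foot held",rect(W,comp(m)))
```

```text
yel rim (array([651.1,  34.1]), array([126.5,  28.2]), 3.0) 2042
white rim (array([649.2, -24.7]), array([124.7,  62.2]), -1.6) 8434
green rim (array([ 647. , -104.6]), array([124.7,  60.9]), -1.4) 7291
blue rim (array([ 593. , -183.2]), array([60.1, 20.9]), 88.5) 1125
pos [ 0.6333 -0.1834  0.1341] [179.9  -0.2 178.5] turnz units -0.001 shift units [-0.09 -0.06  3.7 ] j6 [-16. -15.]
foot held (array([ 609.2, -184.1]), array([40.2, 36.5]), 88.7)
```

Request:
send_rows(targets=[[[-0.07,0,0.4],[0,0,0]],[[0,0,0.8],[0,0,0]],[[0,0,0.9],[0,0,0]],[[0,0,0.8],[0,0,0]],[[0,0,0.5],[0,0,0]],[[0,0,0.2],[0,0,0]],[[0,0,0],[0,0,0]],[[0,0,0],[0,0,0]]])

```text
time_s: 26.75
tcp_pos: [0.6368, -0.1837, 0.0467]
orientation: [-180.0, 0.0, 178.5]
contact_force: [0.2, -0.5, -3.7]
opening: 0.0268
finger_force: 59.9
```

Request:
send_rows(targets=[[[0,0,0.05],[0,0,0]],[[0,0,0.05],[0,0,0]],[[0,0,0],[0,0,0]]])

```text
time_s: 27.0
tcp_pos: [0.6372, -0.1842, 0.0447]
orientation: [-180.0, 0.1, 178.5]
contact_force: [-0.5, 0.2, -2.9]
opening: 0.0268
finger_force: 59.9
```

Request:
send_rows(targets=[[[0,0,0.06],[0,0,0]],[[0,0,0.06],[0,0,0]],[[0,0,0],[0,0,0]]])

```text
time_s: 27.25
tcp_pos: [0.6363, -0.1841, 0.0406]
orientation: [180.0, -0.0, 178.5]
contact_force: [-0.0, -0.4, -2.6]
opening: 0.027
finger_force: 59.9
```

Request:
send_rows(targets=[[[0,0,0.05],[0,0,0]],[[0,0,0.05],[0,0,0]],[[0,0,0],[0,0,0]]])

```text
time_s: 27.5
tcp_pos: [0.6366, -0.1841, 0.0383]
orientation: [-180.0, 0.0, 178.5]
contact_force: [-0.8, 0.2, -1.9]
opening: 0.027
finger_force: 59.9
```

Request:
send_rows(targets=[[[0,0,0],[0,0,0]],[[0,0,0],[0,0,0]],[[0,0,0],[0,0,0]],[[0,0,0],[0,0,0]],[[0,0,-0.4],[0,0,0]],[[0,0,-1],[0,0,0]],[[0,0,-1],[0,0,-0.15]],[[0,0,-1],[0,0,-0.154]]], fingers=0.1)

```text
time_s: 28.17
tcp_pos: [0.6363, -0.184, 0.1249]
orientation: [180.0, -0.0, -167.5]
contact_force: [0.4, -1.1, 0.5]
opening: 0.0469
finger_force: 0.0
```

Request:
send_rows(targets=[[[0,0,-1],[0,0,-0.154]],[[0,0,-1],[0,0,-0.154]],[[0,0,-0.6],[0,0,-0.154]],[[0,0,0],[0,0,-0.154]],[[0,0,0],[0,0,-0.154]],[[0,0,0],[0,0,-0.154]],[[0,0,0],[0,0,-0.154]],[[0,0,0],[0,0,-0.154]]])

```text
time_s: 28.83
tcp_pos: [0.6366, -0.1841, 0.1894]
orientation: [-179.9, 0.0, -112.1]
contact_force: [0.5, -0.2, 0.4]
opening: 0.0471
finger_force: 0.0
```

Request:
send_rows(targets=[[[0,0,0],[0,0,-0.154]],[[0,0,0],[0,0,-0.154]],[[0,0,0],[0,0,0]]])

```text
time_s: 29.08
tcp_pos: [0.6366, -0.1841, 0.1893]
orientation: [-180.0, -0.0, -98.4]
contact_force: [-0.2, -0.1, 0.1]
opening: 0.047
finger_force: 0.0
```

Run:
```python
from h import *
plan(.6195,.265,.2,-98.4)
```

```text
pos [ 0.6366 -0.1841  0.1893] [-180.    -0.   -98.4] turnz units 0.001 shift units [-17.67   3.3   -0.43] j6 [-16. -98.]
```

Request:
send_rows(targets=[[[-0.5,0.1,-0.2],[0,0,0]],[[-0.9,0.2,-0.2],[0,0,0]],[[-1,0.2,0],[0,0,0]],[[-1,0.2,0],[0,0,0]],[[-1,0.2,0],[0,0,0]],[[-1,0.2,0],[0,0,0]],[[-1,0.2,0],[0,0,0]],[[-1,0.2,0],[0,0,0]]])

```text
time_s: 29.75
tcp_pos: [0.6265, 0.0066, 0.1993]
orientation: [-180.0, 0.0, -98.7]
contact_force: [1.0, -0.3, 0.1]
opening: 0.0473
finger_force: 0.0
```

Request:
send_rows(targets=[[[-1,0.2,0],[0,0,0]],[[-1,0.2,0],[0,0,0]],[[-1,0.2,0],[0,0,0]],[[-1,0.2,0],[0,0,0]],[[-1,0.2,0],[0,0,0]],[[-1,0.2,0],[0,0,0]],[[-1,0.2,0],[0,0,0]],[[-1,0.2,0],[0,0,0]]])

```text
time_s: 30.42
tcp_pos: [0.6164, 0.2104, 0.1993]
orientation: [-180.0, 0.0, -98.7]
contact_force: [1.0, -0.1, 0.2]
opening: 0.0473
finger_force: 0.0
```

Request:
send_rows(targets=[[[-1,0.2,0],[0,0,0]],[[-0.9,0,0],[0,0,0]],[[-0.4,0,0],[0,0,0]],[[0,0,0],[0,0,0]],[[0,0,0],[0,0,0]]], fingers=1)

```text
time_s: 30.83
tcp_pos: [0.6203, 0.2659, 0.1985]
orientation: [-180.0, -0.0, -98.6]
contact_force: [0.3, -0.2, -0.1]
opening: 0.0857
finger_force: 0.0
```

Run:
```python
from h import *
s=ctrl.snapshot("wrist");save(s,"w6.png");W=world(s);z=W[...,2]
m=near(W,.6195,.265,.09)
c,d,a=rect(W,comp(m&(z>.095)&(z<.115)));print("handle",c,d,a,np.median(z[m&(z>.095)&(z<.115)]))
print("holder",rect(W,comp(m&(z>.05)&(z<.065)&(W[...,1]<.33)&(W[...,0]>.57))))
m=near(W,.452,.337,.13);print("die",rect(W,comp(m&(z>.055)&(z<.066))))
plan(.6195,.265,.08,a+180)
feet(ctrl.snapshot("scene"),(("white",-.0244),("green",-.1044),("blue",-.184)))
```

```text
handle [619.9 263.9] [49.9 25.8] 81.8 0.10581050628318628
holder (array([619.8, 264.8]), array([90.4, 70.2]), 82.1)
die (array([453.3, 336.9]), array([177.7, 111. ]), -9.0)
pos [0.6204 0.2651 0.1985] [180.   -0.  -98.6] turnz units -0.009 shift units [0.01 0.03 4.74] j6 [ 23. -58.]
white (array([638.5, -22. ]), array([80.7, 41.3]), -2.6) [0.02596581 0.02847008 0.03320738]
green (array([ 635. , -102.7]), array([82.1, 43.6]), -2.9) [0.02629379 0.02826566 0.03079994]
blue (array([ 634.8, -181.1]), array([79.7, 41.9]), -2.5) [0.02544959 0.02810818 0.03018974]
```

View pics/w6.png

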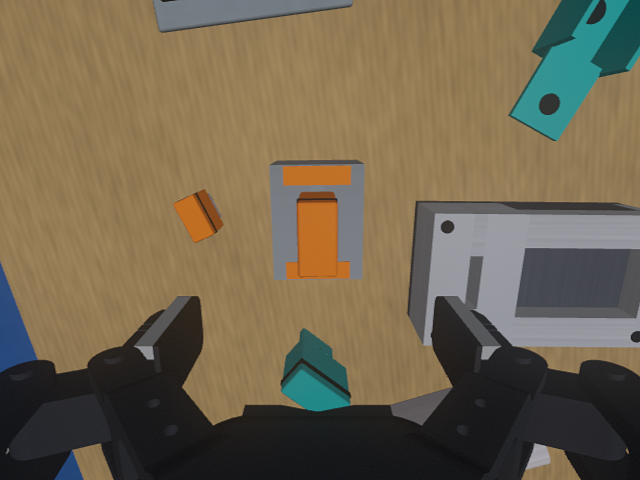

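Request:
send_rows(targets=[[[0.02,0,0.6],[0,0,-0.009]],[[0,0,1],[0,0,0]],[[0,0,1],[0,0,0]],[[0,0,1],[0,0,0]],[[0,0,0.9],[0,0,0]],[[0,0,0.5],[0,0,0]],[[0,0,0.22],[0,0,0]],[[0,0,0],[0,0,0]]])

```text
time_s: 31.6
tcp_pos: [0.6199, 0.2641, 0.0668]
orientation: [179.9, -0.1, -98.2]
contact_force: [-0.0, -1.0, 0.7]
opening: 0.0852
finger_force: 0.0
```

Request:
send_rows(targets=[[[0,0,0],[0,0,0]],[[0,0,0],[0,0,0]],[[0,0,0],[0,0,0]],[[0,0,0],[0,0,0]],[[0,0,0],[0,0,0]],[[0,0,0],[0,0,0]],[[0,0,0],[0,0,0]],[[0,0,0],[0,0,0]]], fingers=-1)

```text
time_s: 32.27
tcp_pos: [0.6212, 0.2657, 0.0689]
orientation: [-179.9, 0.1, -98.1]
contact_force: [0.6, -0.3, 5.7]
opening: 0.0255
finger_force: 59.5
```

Run:
```python
from h import *
for i in range(3):
    st=ctrl.get_state();print(np.round(st["tcp_pos"],4),st["contact_force"],st["orientation"])
    ctrl.snapshot("wrist")
```

```text
[0.6212 0.2657 0.0689] [ 0.55541536 -0.25007351  5.6892828 ] [-1.79913005e+02  5.51096574e-02 -9.81255163e+01]
[0.6212 0.2657 0.0689] [-0.21023773  0.71385828  6.22075402] [-1.79915239e+02  5.45914056e-02 -9.81240048e+01]
[0.6212 0.2657 0.0688] [ 0.37888132 -0.39396359  6.5493869 ] [-1.79917773e+02  5.51631659e-02 -9.81229760e+01]
```

Request:
send_rows(targets=[[[0,0,-0.2],[0,0,0]],[[0,0,-0.4],[0,0,0]],[[0,0,-0.6],[0,0,0]],[[0,0,-0.8],[0,0,0]],[[0,0,-0.8],[0,0,0]],[[0,0,-0.6],[0,0,0]],[[0,0,-0.3],[0,0,0]],[[0,0,0],[0,0,0]]])

```text
time_s: 33.08
tcp_pos: [0.6217, 0.2658, 0.1627]
orientation: [-179.8, 0.1, -98.1]
contact_force: [0.6, 0.3, -1.7]
opening: 0.0251
finger_force: 58.9
```

Run:
```python
from h import *
# gap = die centre +55 along yaw -9 ; die centre from wrist (452,337.2)
a=np.radians(-9.1);print(452.2+55*np.cos(a),337.2+55*np.sin(a))
plan(.5065,.3285,.165,-99.1)
```

```text
506.5077593713001 328.5013063010034
pos [0.6217 0.2658 0.1627] [-1.798e+02  1.000e-01 -9.810e+01] turnz units 0.022 shift units [-1.75  4.95 -0.09] j6 [ 23. -59.]
```

Request:
send_rows(targets=[[[-0.1,0.4,0],[0,0,0.022]],[[-0.3,0.8,0],[0,0,0]],[[-0.4,1,0],[0,0,0]],[[-0.4,1,0],[0,0,0]],[[-0.3,0.9,0],[0,0,0]],[[-0.2,0.6,0],[0,0,0]],[[-0.09,0.2,0],[0,0,0]],[[0,0,0],[0,0,0]]])

```text
time_s: 33.75
tcp_pos: [0.5056, 0.3291, 0.1599]
orientation: [180.0, -0.0, -99.0]
contact_force: [-0.4, 0.3, -1.8]
opening: 0.0256
finger_force: 59.2
```

Request:
send_rows(targets=[[[0,0,0],[0,0,0]],[[0,0,0],[0,0,0]],[[0,0,0],[0,0,0]]])

```text
time_s: 34.0
tcp_pos: [0.5077, 0.3282, 0.1602]
orientation: [-180.0, -0.0, -99.2]
contact_force: [-1.1, -0.5, -2.1]
opening: 0.0248
finger_force: 59.2
```

Run:
```python
from h import *
plan(.5079,.3292,.1,-99.1)
s=ctrl.snapshot("wrist");save(s,"w7.png");W=world(s);z=W[...,2]
m=near(W,.452,.337,.13);print("die",rect(W,m&(z>.055)&(z<.065)&(W[...,1]<.41)))
s2=ctrl.snapshot("scene");save(s2,"s3.png")
i=cv2.imread("pics/s3.png")[220:400,350:530];a=cv2.resize(i,(400,400),interpolation=cv2.INTER_CUBIC)
b=cv2.resize(cv2.imread("pics/w7.png")[100:460,140:500],(400,400))
cv2.imwrite("pics/c7.png",np.hstack([a,b]))
```

```text
pos [0.5077 0.3282 0.1602] [-180.    -0.   -99.2] turnz units -0.002 shift units [-0.04 -0.    2.41] j6 [ 33. -48.]
die (array([451.4, 337.2]), array([181. , 110.6]), -9.2)
```

View pics/c7.png

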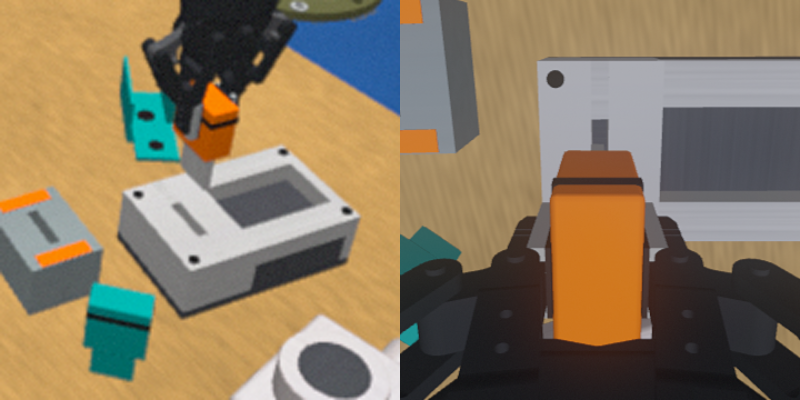

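```bash
cat >> h.py <<'E'
def gapcheck(s,cx=.5065,cy=.3285,yaw=-9.15):
    W=world(s);z=W[...,2];H=hsv(s);a=np.radians(yaw);dx,dy=W[...,0]-cx,W[...,1]-cy
    u=(dx*np.cos(a)+dy*np.sin(a))*1000;v=(-dx*np.sin(a)+dy*np.cos(a))*1000
    g=(abs(u)<9)&(abs(v)<30)&(z<.055)&(z>0)
    if g.sum()>20: print("gap u",np.percentile(u[g],[2,50,98]),"v",np.percentile(v[g],[2,98]),g.sum())
    o=(H[...,0]<18)&(H[...,1]>150)&(abs(u)<40)&(abs(v)<50)&(z>.07)
    for lo in np.arange(.09,.2,.01):
        q=o&(z>lo)&(z<lo+.01)
        if q.sum()>100: print(round(lo,2),q.sum(),"handle u",np.percentile(u[q],[1,99]).round(1),"mid",np.percentile(u[q],[1,99]).mean().round(2),"v",np.percentile(v[q],[1,99]).round(1))
    # rim: gap edge columns at top plane near v
    r=(abs(u)<14)&(abs(v)<21)&(z>.056)&(z<.064)
    for k in range(-20,-8,4):
        q=r&(v>k)&(v<k+4);
        uu=u[q]
        if len(uu): print("v",k,"left rim max",uu[uu<0].max() if (uu<0).any() else None,"right rim min",uu[uu>0].min() if (uu>0).any() else None)
E
python3 - <<'E'
from h import *
gapcheck(ctrl.snapshot("wrist"))
E
```

```text
gap u [-5.63710927 -0.55120129  4.41414997] v [-15.51685921   5.85342771] 361
0.15 361 handle u [-11.   12.8] mid 0.91 v [-26.9 -26. ]
0.16 471 handle u [-11.1  12.8] mid 0.87 v [-26.9 -25.9]
0.17 587 handle u [-11.   12.9] mid 0.93 v [-27.  -25.9]
0.18 293 handle u [-10.8  15. ] mid 2.09 v [-27. -12.]
0.19 11414 handle u [-11.5  13.5] mid 0.95 v [-26.7  18.7]
v -20 left rim max -5.548075299079639 right rim min 4.845662326127518
v -16 left rim max -5.575735242001674 right rim min 4.844043569067624
v -12 left rim max -5.586024771545456 right rim min 4.876279090271023
```

Request:
send_rows(targets=[[[-0.04,0.036,0.3],[0,0,0]],[[0,0,0.6],[0,0,0]],[[0,0,0.5],[0,0,0]],[[0,0,0.2],[0,0,0]],[[0,0,0],[0,0,0]],[[0,0,0],[0,0,0]]])

```text
time_s: 34.65
tcp_pos: [0.5058, 0.3297, 0.1201]
orientation: [180.0, -0.0, -99.1]
contact_force: [-0.1, 0.3, -1.2]
opening: 0.0256
finger_force: 59.1
```

Run:
```python
from h import *
gapcheck(ctrl.snapshot("wrist"));print(ctrl.get_state()["tcp_pos"])
s2=ctrl.snapshot("scene");save(s2,"s4.png")
i=cv2.imread("pics/s4.png")[250:370,390:510];cv2.imwrite("pics/c8.png",cv2.resize(i,(600,600),interpolation=cv2.INTER_CUBIC))
```

```text
gap u [-5.59296784 -0.28958735  4.44502612] v [-16.968926    -1.73072437] 225
0.11 353 handle u [-12.7  10.8] mid -0.95 v [-25.7 -24.8]
0.12 471 handle u [-13.   10.9] mid -1.03 v [-25.7 -24.8]
0.13 594 handle u [-12.9  11.2] mid -0.85 v [-25.7 -24.5]
0.14 295 handle u [-12.8  12.9] mid 0.05 v [-25.7 -10.6]
0.15 11399 handle u [-13.4  11.6] mid -0.93 v [-25.4  20. ]
v -20 left rim max -5.8013232615121 right rim min 4.470507743972594
v -16 left rim max -5.828016529487326 right rim min 4.513076114102286
[0.50616692 0.33003623 0.12068124]
```

View pics/c8.png

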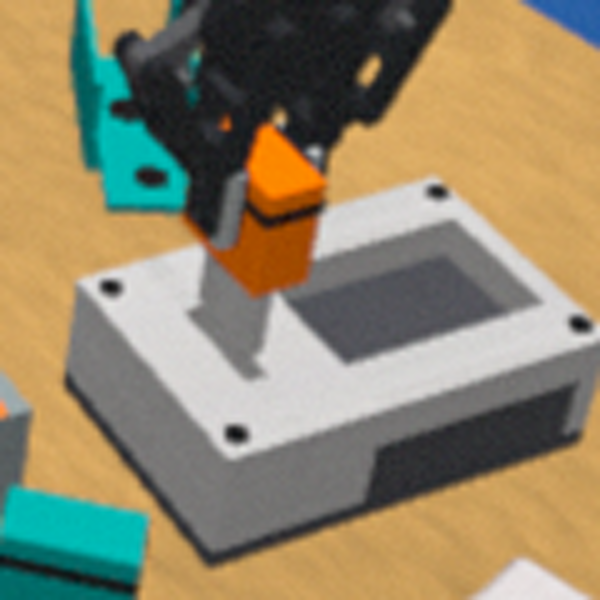

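Request:
send_rows(targets=[[[0,-0.02,0.15],[0,0,0]],[[0,0,0.15],[0,0,0]],[[0,0,0.15],[0,0,0]],[[0,0,0.15],[0,0,0]],[[0,0,0],[0,0,0]]])

```text
time_s: 35.17
tcp_pos: [0.5058, 0.3294, 0.1042]
orientation: [179.9, -0.1, -99.1]
contact_force: [0.7, 0.0, -1.8]
opening: 0.0253
finger_force: 59.1
```

Request:
send_rows(targets=[[[0,0,0.25],[0,0,0]],[[0,0,0.3],[0,0,0]],[[0,0,0.25],[0,0,0]],[[0,0,0.15],[0,0,0]],[[0,0,0],[0,0,0]],[[0,0,0],[0,0,0]]])

```text
time_s: 35.67
tcp_pos: [0.5061, 0.3296, 0.0811]
orientation: [180.0, -0.0, -99.1]
contact_force: [0.1, 0.2, -1.6]
opening: 0.0258
finger_force: 59.1
```

Request:
send_rows(targets=[[[0,0,0.06],[0,0,0]],[[0,0,0.06],[0,0,0]],[[0,0,0],[0,0,0]],[[0,0,0],[0,0,0]]])

```text
time_s: 36.0
tcp_pos: [0.5064, 0.3298, 0.0787]
orientation: [-180.0, 0.0, -99.1]
contact_force: [-0.5, -0.3, -1.6]
opening: 0.0254
finger_force: 59.1
```

Request:
send_rows(targets=[[[0,0,0.06],[0,0,0]],[[0,0,0.06],[0,0,0]],[[0,0,0],[0,0,0]]])

```text
time_s: 36.25
tcp_pos: [0.5062, 0.3297, 0.0752]
orientation: [180.0, -0.0, -99.1]
contact_force: [-0.3, -0.9, -0.8]
opening: 0.0253
finger_force: 59.1
```

Request:
send_rows(targets=[[[0,0,0.05],[0,0,0]],[[0,0,0],[0,0,0]],[[0,0,0],[0,0,0]]])

```text
time_s: 36.5
tcp_pos: [0.5063, 0.3298, 0.0742]
orientation: [180.0, -0.0, -99.1]
contact_force: [0.0, -0.1, -1.1]
opening: 0.0256
finger_force: 59.1
```

Request:
send_rows(targets=[[[0,0,0.05],[0,0,0]],[[0,0,0.03],[0,0,0]],[[0,0,0],[0,0,0]]])

```text
time_s: 36.75
tcp_pos: [0.5065, 0.3299, 0.0738]
orientation: [-180.0, 0.0, -99.1]
contact_force: [-3.8, -2.8, 10.1]
opening: 0.0254
finger_force: 60.6
```

Request:
send_rows(targets=[[[0,0,0],[0,0,0]],[[0,0,0],[0,0,0]],[[0,0,0],[0,0,0]],[[0,0,0],[0,0,0]],[[0,0,0],[0,0,0]],[[0,0,0],[0,0,0]],[[0,0,0],[0,0,0]],[[0,0,0],[0,0,0]]])

```text
time_s: 37.42
tcp_pos: [0.5065, 0.3299, 0.0738]
orientation: [-180.0, 0.0, -99.1]
contact_force: [-2.6, -2.5, 10.0]
opening: 0.0253
finger_force: 60.6
```

Run:
```python
from h import *
gapcheck(ctrl.snapshot("wrist"));st=ctrl.get_state();print(st["tcp_pos"],st["contact_force"])
```

```text
0.09 334 handle u [-12.2  14.2] mid 1.02 v [-25.5 -10.9]
0.1 1587 handle u [-13.1  12.5] mid -0.27 v [-25.5  19.6]
0.11 9939 handle u [-12.6  12. ] mid -0.3 v [-24.5  20.2]
v -20 left rim max None right rim min 13.778915299381195
[0.50648678 0.32985365 0.0738104 ] [-3.53178499 -1.88962321  9.82119799]
```

Request:
send_rows(targets=[[[0,0,-0.2],[0,0,0]],[[0,0,-0.4],[0,0,0]],[[0,0,-0.6],[0,0,0]],[[0,0,-0.8],[0,0,0]],[[0,0,-0.8],[0,0,0]],[[0,0,-0.6],[0,0,0]],[[0,0,-0.2],[0,0,0]],[[0,0,0],[0,0,0]]])

```text
time_s: 38.13
tcp_pos: [0.5075, 0.3305, 0.1643]
orientation: [-179.9, 0.1, -99.1]
contact_force: [0.8, -1.1, -0.7]
opening: 0.0253
finger_force: 59.2
```

Run:
```python
from h import *
plan(.6212,.2657,.16,-98)
```

```text
pos [0.5075 0.3305 0.1643] [-1.799e+02  1.000e-01 -9.910e+01] turnz units -0.025 shift units [ 1.93 -4.87  0.17] j6 [ 33. -48.]
```

Request:
send_rows(targets=[[[0.1,-0.4,0],[0,0,-0.025]],[[0.4,-0.8,0],[0,0,0]],[[0.4,-1,0],[0,0,0]],[[0.4,-1,0],[0,0,0]],[[0.33,-0.9,0],[0,0,0]],[[0.2,-0.57,0],[0,0,0]],[[0.1,-0.2,0],[0,0,0]],[[0,0,0],[0,0,0]]])

```text
time_s: 38.8
tcp_pos: [0.6204, 0.2638, 0.1607]
orientation: [179.9, -0.1, -98.1]
contact_force: [0.5, -0.4, -1.1]
opening: 0.0256
finger_force: 59.3
```

Request:
send_rows(targets=[[[0,0,0.3],[0,0,0]],[[0,0,0.5],[0,0,0]],[[0,0,0.4],[0,0,0]],[[0,0,0.2],[0,0,0]],[[0,0,0],[0,0,0]],[[0,0,0],[0,0,0]]])

```text
time_s: 39.3
tcp_pos: [0.6193, 0.2652, 0.1269]
orientation: [179.9, -0.0, -97.9]
contact_force: [-0.1, -0.5, -1.8]
opening: 0.0254
finger_force: 59.3
```

Run:
```python
from h import *
s=ctrl.snapshot("wrist");gapcheck(s,.6198,.2648,-7.95);print(ctrl.get_state()["tcp_pos"])
W=world(s);z=W[...,2];m=near(W,.62,.265,.09);print("holder",rect(W,comp(m&(z>.05)&(z<.06)&(W[...,0]>.57))))
plan(.6212,.2657,.1,-98)
s2=ctrl.snapshot("scene");save(s2,"s5.png")
i=cv2.imread("pics/s5.png")[280:380,320:420];cv2.imwrite("pics/c9.png",cv2.resize(i,(600,600),interpolation=cv2.INTER_CUBIC))
```

```text
gap u [-6.67381322  0.56607111  6.87540886] v [-28.38447849   0.96430619] 315
0.11 112 handle u [-12.2  11.4] mid -0.42 v [-26.6 -25.6]
0.12 409 handle u [-12.4  11.3] mid -0.56 v [-26.4 -25.6]
0.13 503 handle u [-12.6  11.5] mid -0.56 v [-26.5 -25.5]
0.14 545 handle u [-12.5  11.7] mid -0.37 v [-26.5 -25.1]
0.15 457 handle u [-12.8  13.2] mid 0.21 v [-26.5 -11.5]
0.16 11131 handle u [-13.  12.] mid -0.52 v [-26.1  19.2]
v -20 left rim max -5.137389097761489 right rim min 5.1364148705476
v -16 left rim max -5.160003579465328 right rim min 5.169467863208548
v -12 left rim max -5.175436212056806 right rim min 6.331388041276325
[0.6198985  0.265252   0.12753176]
holder (array([618.5, 255.4]), array([71.7, 70.2]), 82.2)
pos [0.6199 0.2653 0.1275] [-180.    0.  -98.] turnz units 0.001 shift units [-0.02 -0.05  1.1 ] j6 [ 23. -59.]
```

View pics/c9.png

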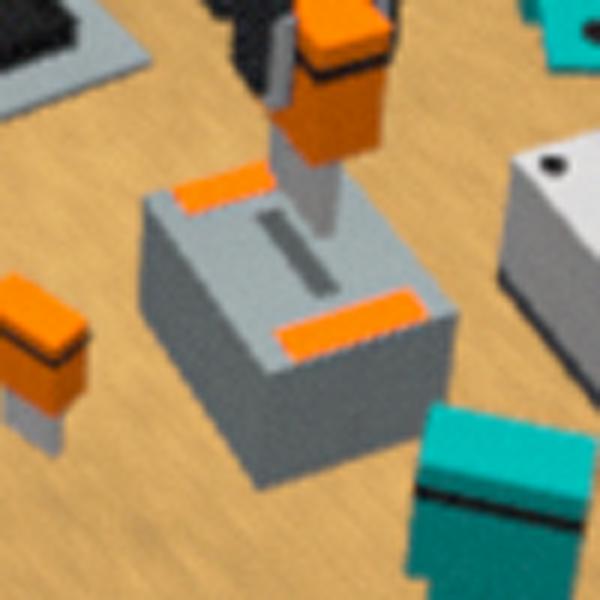

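Request:
send_rows(targets=[[[-0.03,-0.02,0.3],[0,0,0]],[[0,0,0.3],[0,0,0]],[[0,0,0.15],[0,0,0]],[[0,0,0.15],[0,0,0]],[[0,0,0.15],[0,0,0]],[[0,0,0.1],[0,0,0]],[[0,0,0],[0,0,0]]])

```text
time_s: 39.98
tcp_pos: [0.6203, 0.2653, 0.0977]
orientation: [179.9, -0.0, -98.0]
contact_force: [0.4, -0.2, -1.0]
opening: 0.0254
finger_force: 59.3
```

Request:
send_rows(targets=[[[0,0,0.25],[0,0,0]],[[0,0,0.3],[0,0,0]],[[0,0,0.25],[0,0,0]],[[0,0,0.15],[0,0,0]],[[0,0,0],[0,0,0]],[[0,0,0],[0,0,0]]])

```text
time_s: 40.48
tcp_pos: [0.6204, 0.2654, 0.0743]
orientation: [180.0, -0.0, -98.0]
contact_force: [0.6, 0.5, -1.5]
opening: 0.0254
finger_force: 59.3
```

Request:
send_rows(targets=[[[0,0,0.06],[0,0,0]],[[0,0,0.06],[0,0,0]],[[0,0,0],[0,0,0]]])

```text
time_s: 40.73
tcp_pos: [0.6208, 0.2656, 0.0718]
orientation: [-180.0, 0.0, -98.0]
contact_force: [-0.1, 0.5, -2.3]
opening: 0.0253
finger_force: 59.3
```

Request:
send_rows(targets=[[[0,0,0.06],[0,0,0]],[[0,0,0.05],[0,0,0]],[[0,0,0.04],[0,0,0]],[[0,0,0],[0,0,0]]])

```text
time_s: 41.07
tcp_pos: [0.6209, 0.2657, 0.0689]
orientation: [-180.0, 0.0, -98.0]
contact_force: [-1.9, -1.2, 4.1]
opening: 0.0253
finger_force: 59.7
```

Seated. Release, rise, and verify everything.

Request:
send_rows(targets=[[[0,0,0],[0,0,0]],[[0,0,0],[0,0,0]],[[0,0,0],[0,0,0]],[[0,0,0],[0,0,0]],[[0,0,0],[0,0,0]],[[0,0,0],[0,0,0]],[[0,0,0],[0,0,0]],[[0,0,0],[0,0,0]]], fingers=1)

```text
time_s: 41.73
tcp_pos: [0.6208, 0.2656, 0.068]
orientation: [180.0, -0.0, -98.0]
contact_force: [0.2, -0.1, 0.4]
opening: 0.085
finger_force: 0.0
```

Request:
send_rows(targets=[[[0,0,-0.4],[0,0,0]],[[0,0,-1],[0,0,0]],[[0,0,-1],[0,0,0]],[[0,0,-1],[0,0,0]],[[0,0,-1],[0,0,0]],[[0,0,-1],[0,0,0]],[[0,0,-0.4],[0,0,0]],[[0,0,0],[0,0,0]]])

```text
time_s: 42.4
tcp_pos: [0.6225, 0.2664, 0.2169]
orientation: [-179.7, 0.2, -98.0]
contact_force: [0.2, -0.3, -0.5]
opening: 0.0855
finger_force: 0.0
```

Run:
```python
from h import *
s=ctrl.snapshot("wrist");W=world(s);z=W[...,2];m=near(W,.62,.265,.08)
print("handle",rect(W,comp(m&(z>.095)&(z<.115))),np.median(z[m&(z>.095)&(z<.115)]))
s=ctrl.snapshot("scene")
save(s,"s6.png");feet(s,(("white",-.0244),("green",-.1044),("blue",-.184)))
s=ctrl.snapshot("top");save(s,"t6.png");W=world(s);z=W[...,2];H=hsv(s)
for n,y in(("white",-.0244),("green",-.1044),("blue",-.184)):
    m=near(W,.636,y,.06)&(abs(W[...,1]-y)<.035)
    print(n,"riser",rect(W,comp(m&(z>.045))),"foot",rect(W,comp(m&(z>.0235))))
m=near(W,.46,-.386,.11)&(H[...,0]>12)&(H[...,0]<28)&(H[...,1]>100)
print("bracket",rect(W,m&(z>.045)),np.percentile(z[m],[5,50,95]))
i=cv2.imread("pics/t6.png")[160:350,80:560];cv2.imwrite("pics/t6c.png",cv2.resize(i,None,fx=1.66,fy=1.66,interpolation=cv2.INTER_CUBIC))
```

```text
handle (array([620.3, 263.9]), array([50., 26.]), 81.9) 0.10578454143972682
white (array([639. , -23.2]), array([81.4, 42.2]), -1.4) [0.02604525 0.02838067 0.03331864]
green (array([ 633.8, -103.4]), array([82.6, 43.6]), -1.5) [0.02543306 0.028165   0.0304403 ]
blue (array([ 628.2, -182.1]), array([79.8, 41.8]), -1.0) [0.0257329  0.02812297 0.0296787 ]
white riser (array([636.1, -23. ]), array([46. , 26.7]), -0.9) foot (array([636.5, -23.8]), array([78.6, 38.3]), -1.2)
green riser (array([ 632.4, -102.6]), array([47.3, 27.1]), -1.5) foot (array([ 632.4, -102.5]), array([78.6, 38.8]), -1.7)
blue riser (array([ 624.6, -182.5]), array([45.7, 28.6]), -1.8) foot (array([ 622.9, -181.4]), array([83.1, 38.8]), -2.2)
bracket (array([ 443.5, -384.1]), array([89.3, 51.7]), -1.8) [-0.00397185  0.00288823  0.05232481]
```

View pics/t6c.png

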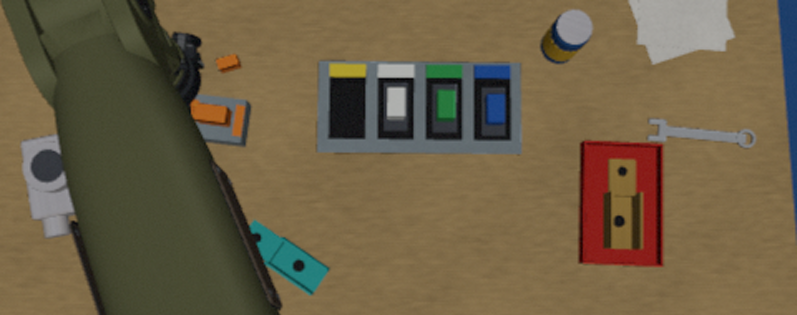

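Run:
```python
from h import *
for n in("top","scene"):
  s=ctrl.snapshot(n);W=world(s);z=W[...,2];H=hsv(s)
  for nm,y in(("white",-.0244),("green",-.1044),("blue",-.184)):
    m=near(W,.63,y,.06)&(abs(W[...,1]-y)<.017);out=[]
    for a in range(580,690,8):
        q=m&(W[...,0]*1000>=a)&(W[...,0]*1000<a+8);out.append((a,round(float(np.median(z[q])*1000),1)) if q.sum()>2 else (a,None))
    print(n,nm,out)
```

```text
top white [(580, 9.2), (588, 10.5), (596, 26.4), (604, 28.3), (612, 61.6), (620, 70.4), (628, 71.8), (636, 71.8), (644, 71.1), (652, 72.0), (660, 27.8), (668, 28.1), (676, 18.1), (684, 19.4)]
top green [(580, 16.4), (588, 14.8), (596, 27.0), (604, 30.9), (612, 62.8), (620, 63.7), (628, 63.7), (636, 63.6), (644, 63.6), (652, 65.0), (660, 28.8), (668, 27.8), (676, 17.0), (684, 16.4)]
top blue [(580, 19.0), (588, 27.1), (596, 31.3), (604, 59.6), (612, 58.7), (620, 59.6), (628, 59.6), (636, 59.5), (644, 57.2), (652, 28.8), (660, 27.2), (668, 10.2), (676, 18.9), (684, 18.4)]
scene white [(580, 18.9), (588, 19.1), (596, 28.0), (604, 28.2), (612, 54.4), (620, 61.1), (628, 59.2), (636, 60.7), (644, 57.2), (652, 61.9), (660, 42.9), (668, 28.1), (676, 20.9), (684, 18.4)]
scene green [(580, 20.3), (588, 26.2), (596, 27.9), (604, 37.2), (612, 59.4), (620, 56.4), (628, 59.2), (636, 54.1), (644, 55.6), (652, 46.9), (660, 28.2), (668, 24.7), (676, 18.3), (684, 18.6)]
scene blue [(580, None), (588, 28.9), (596, 29.4), (604, 57.5), (612, 54.1), (620, 56.1), (628, 52.3), (636, 53.6), (644, 45.6), (652, 28.5), (660, 24.7), (668, 11.4), (676, 18.7), (684, 18.8)]
```

```bash
python3 -c "
from cell import ctrl
print(ctrl.hand_in())"
```

```text
the job is handed in; nothing more can be done
None
```

I handed the job in, though the hand-in call returned no verdict. My last measurements show the bracket flat in the red tray, the gauge checked in the die gap and fully home in its holder, and the three blocks present (white, green, blue) flat in their own pockets. The blue block sits about 6 mm off centre, inside the 12 mm limit.

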